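# Ratchet the water filter's dome home

## Task

The new cartridge is in, but the white dome of the countertop water filter is only threaded on by hand: take the blue ratchet wrench from the wooden hob cover, set its ring fully down over the hexagon on top of the dome, and swing the handle back and forth on your side of the filter, in the gap between the tall things (clockwise seen from above drives, the way back slips) until the dome is screwed fully home and its orange mark stands over the one on the base. Turn the dome only with the wrench, and do not take the wrench off before the dome is home. Then lift the wrench off and lay it back flat on the wooden hob cover without dropping it, with nothing else knocked over or shoved aside.

Things in the scene. Friction and masses are not known exactly. Their poses are not given: they have to be found in the camera images.
- wrench: Blue plastic ratchet ring wrench, 0.23 kg, 218 mm long, 20 mm thick, lying flat. Origin: on the underside, z up, x along the wrench towards the head. Handle: straight bar, 24 mm wide, 20 mm thick, upright sides, from x = +27 mm to a rounded end at x = -114 mm. Round head, 82 mm across, axis at x = +62 mm.
- wrench_grip (a point): A good place to grip the handle across its 24 mm: 50 mm towards the handle's end from the wrench's origin, half way up its thickness, 112 mm from the ring's axis; same axes as the wrench. 35 mm either way along the handle also serves. The head is heavier than the handle, so grip firmly (40 N). Lift the ring off the boss straight up, unloaded: cocked, it can jam.
- ring_hex (a point): Centre of the wrench's dark steel ring, level with the wrench's underside, 62 mm along the wrench's +x from its origin. Its frame turns with the ring, z up. The hole is a hexagon, 46.6 mm across flats, right through the 20 mm thickness, with a corner on the point's x axis.
- wrench_ring (a joint): Angle of the ring in the wrench (rad, 0 at the start, unlimited, grows clockwise from above). Swung clockwise, the handle takes the ring along; swung anticlockwise, it slips over it with a click every 0.26 rad, drag about 0.05 N m. After each back stroke up to 0.26 rad is lost in the ratchet and up to 0.2 rad in the play on the hexagon.
- filter: Countertop water filter, fixed to the worktop: grey round base, 140 mm across, 30 mm high, under the white dome (131 mm across at its ribbed flange, 110 mm above). Origin: on the worktop at the dome's axis, z up. Orange mark on the base's rim towards -x. Steel spout: rises 88 mm from the axis, direction -0.75 rad from +x, 214 mm high, arches out to 174 mm. Low inlet stub at +0.5 rad, 118 mm out.
- filter_hex (a point): Centre of the flat shoulder on top of the dome, at the foot of its hexagonal boss: the wrench's underside rests here when its ring is fully down (129 to 133 mm above the worktop, sinks 8 mm a turn). Frame turns with the dome, z up. Boss: white, 44 mm across flats, 20 mm high, 3 mm bevel on top, a corner on the point's x axis; the ring fits every 60 degrees with 1.3 mm to spare a side.
- filter_dome (a joint): Angle of the dome on its thread in rad: grows as the dome is turned clockwise seen from above; 0 to 0.5 at the start, 2.6 = fully home against a hard stop, its orange mark over the base's mark. Stiff (0.7 N m) all the way; stays where it is left and does not turn back on the return strokes.
- hob_cover: Fixed slatted wooden cover on the right-hand half of the hob, 535 mm (x) by 380 mm (y). Origin: under its centre, on the hob's glass; its top face is 14 mm above the origin, 18.8 mm above the worktop. Wall cabinets with bar handles hang over the worktop from about 0.5 m ahead of the robot's base, 0.62 m up: carry the wrench low or nearer to the robot, so that the wrist stays clear.
- soap_pump: Loose pale green pump soap bottle, 66 mm across, 173 mm tall; origin under its centre. This one, the dish soap and the pepper mill stand round the filter in any order: one at each side of the wrench's swing, one behind. (Others like them further off do not count.)
- dish_soap: Loose yellow washing-up liquid bottle, 49 by 64 mm, 212 mm tall; origin under its centre.
- pepper_mill: Loose brown wooden pepper mill, 58 mm across, 170 mm tall; origin under its centre.
- mug: Loose white mug below the filter's spout, 59 by 83 mm with its handle, 55 mm tall; origin under its centre.
- salt_mill: Loose grey salt mill on the worktop right of the hob, 44 mm across, 90 mm tall; origin under its centre.
- spice_jar: Loose spice jar with a black cap on the worktop right of the hob, 41 mm across, 105 mm tall; origin under its centre.
- tin: Loose flat food tin, 86 mm across, 40 mm tall, beside the wrench on the hob cover; origin under its centre.
- lemon: Loose lemon, 71 by 53 by 51 mm, at the other side of the wrench; origin under its centre.
- garlic: Loose garlic bulb, 56 mm across, 56 mm tall, beyond the wrench's head on the hob cover; origin under its centre.

How it is judged:
By the outcome, as a careful person would: the job done as asked, in the order asked, and still so for the second after the job is handed in, with the robot touching nothing.
It also fails if it takes over 72 s, if anything falls off the work surface, if the arm or the gripper's body presses on something with over 40 N, if the wrist force passes 120 N, or if a joint passes its speed limit or range.

## Robot

A 6-joint arm with a two-finger parallel gripper is mounted at the origin on a cart in front of the work surface, level with it; the furniture and walls round the work are solid. World frame = base frame: x ahead of the robot, y to its left, z up, the work surface at z = 0. Lengths are in m, angles in rad, forces in N, time in s.
With the tool pointing down it reaches from about 0.375 to 0.975 m from the base axis. Payload 3.8 kg.
Tool frame: the origin (TCP) lies between the finger pads; the fingertips stand 8 mm ahead of it and the grasp point (between the pads) lies 11 mm behind it; z points along the fingers, y is the line along which they close (so a half turn about z gives the same grasp; the last joint's range is limited). The gripper opens to 88 mm and grips with 3 to 60 N. Pads are 18 mm wide; open, the fingers measure 123 mm over their backs; the gripper's body (75 mm by 187 mm) begins 45 mm behind the grasp point.
Start: joints at [1.103, 0.264, 1.604, -0, 1.274, -0.037], TCP at [0.282, 0.613, 0.247] pointing down, gripper open.
Joint ranges: [-2.63, 2.63], [-0.94, 2.18], [0.31, 2.57], [-1.31, 4.45], [0, 2.66], [-2.55, 2.55]. Speed limits (rad/s): [2.57, 2.57, 3.14, 3.14, 3.14, 3.14].

## Interface

Orientations are given as a unit quaternion [x, y, z, w].
In Python, from bench import get_obs, read_camera, close_job gives the robot as it stands.
- The arm moves only by the tool drive_tool, never from a script. Its argument "rows" is a list of rows, each a list of 2 entries, a list of its own where there are three numbers: the shift along the tool's x, y, z in mm, then the turn about the tool's z in rad. In form: [[[tx, ty, tz], yaw], ...]. A call has 1 to 5 rows; each row is the pose to reach, as a shift and turn from the pose commanded when the call began, along the tool's axes at that moment; what a row does not reach only later rows make up. A row lasts 1/10 s, in which the tool goes at most 50 mm and 8.59 degrees, less where a joint would pass 70% of its speed; a pose out of reach is approached as far as the arm can. A call with a gripper value outside its range is refused whole. "grip" is the finger opening in mm, from 0 to 88.1, set as the call begins (left out, the last holds). The fingers move at their own pace and stop on an object; "force" is the grip in N (left out, the last holds). Time passes only in rows, so rows that repeat a pose let the fingers close. It gives the time, the measured TCP pose, the force, the opening and the grip force at its end, in the units of the state.
- get_obs(): the state, without advancing time (a new reading comes with each control period).
- read_camera(name): name is "scene" or "top"; returns a dict with "frame" (420x560x3 uint8, red, green, blue), "z_map" (420x560 float32, m along the optical axis (not along the pixel's ray), 0 where there is no reading), "vertical_fov" (degrees; the focal length in pixels is half the picture's height over the tangent of half this angle, whatever the lens; pixels are square), "cx", "cy" (the principal point, pixels), "R" (3x3) and "t" (3): a world point X has camera coordinates R X + t. Camera axes: x right, y down, z forward; pixel columns grow to the right and rows downward; lengths in m; the calibration is good to about 2 mm. A picture is of the moment at which its call begins.
- close_job(): hands the job in; it is judged then, once.
The state is a dict: "time_s": time; "q": joint angles; "dq": joint speeds; "joint_efforts": joint torques, N m; "position": TCP position; "ee_rot": TCP orientation; "ft_force": force on the tool from outside, world axes, zero at the start; "moment": the same for the moment, N m; "opening": finger opening in m; "grasp_force": force on a finger pad.
Only numpy, scipy, OpenCV 4.12 (cv2) and the standard library are available. Lean on these libraries where they do the work, as an engineer would, in place of code of your own. Each camera call takes 0.05 s, during which the arm holds its last target. There are 200 camera calls.

## Working session

There is one attempt and no reset: what is moved stays moved. The work goes in short steps, Python scripts to look and compute and a tool call to move; the robot and the scene stay as the last step left them, time stands still between calls to the robot, and variables do not carry over. Pictures are saved under pics/ and viewed, at most 10 in all, crops included, and the job is handed in when it is done.

Besides the shell and the picture viewer there is one more tool, called after "Call:" as name(argument=value, ...), one argument or row to a line, values as JSON. drive_tool: Moves the arm, as the interface text tells. Its arguments: {"type":"object","properties":{"rows":{"type":"array","items":{"type":"array"}},"grip":{"type":"number"},"force":{"type":"number"}},"required":["rows"]}

```bash
mkdir -p pics; ls; python3 - <<'E'
from bench import *
import cv2
o=get_obs();print(o)
for n in("scene","top"):
    c=read_camera(n);cv2.imwrite(f"pics/{n}0.png",c["frame"][:,:,::-1]);print(n,c["vertical_fov"],c["cx"],c["cy"],c["R"],c["t"])
E
```

```text
pics
{'time_s': 0.0, 'q': array([ 1.10312993e+00,  2.64790215e-01,  1.60535144e+00, -3.68503012e-05,
        1.27365872e+00, -3.69048603e-02]), 'dq': array([-4.74678082e-04,  5.36887217e-04, -1.44383594e-04,  1.96058081e-06,
       -3.18443527e-04,  4.35228904e-05]), 'joint_efforts': array([ 1.78579732e-03, -5.02119756e+01, -3.56872308e+01,  7.28129572e-02,
        2.96358077e-02, -1.54754393e-04]), 'position': array([0.28156705, 0.61273   , 0.24537516]), 'ee_rot': array([ 2.13713994e-01,  9.76895649e-01, -1.07331461e-03, -2.58489387e-04]), 'ft_force': array([ 0.65811777, -0.57875271,  0.25270112]), 'moment': array([0.04648291, 0.01348247, 0.04178038]), 'grasp_force': 0.0, 'opening': 0.08796477463009149}
scene 50.68823278963956 279.60112585014866 212.88609964041308 [[-0.61096077 -0.79159007 -0.01058752]
 [-0.37056862  0.29777729 -0.87977701]
 [ 0.69957547 -0.53358584 -0.47526868]] [0.38272641 0.28184553 1.24991025]
top 51.77722723539275 282.695128365967 211.45155599547465 [[-9.97503239e-04 -9.99962903e-01 -8.55560898e-03]
 [-9.87453648e-01  2.33593580e-03 -1.57891850e-01]
 [ 1.57905978e-01  8.29076967e-03 -9.87419346e-01]] [0.02313158 0.58123689 1.2185185 ]
```

View pics/scene0.png

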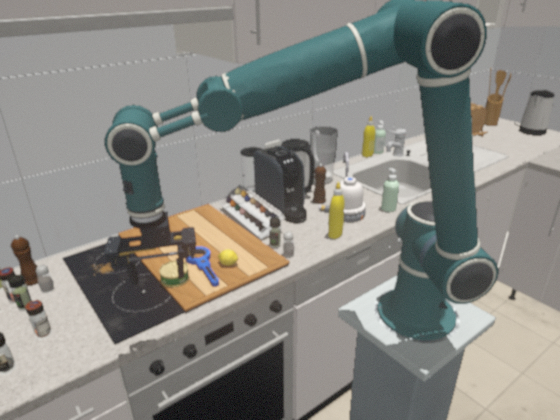

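View pics/top0.png

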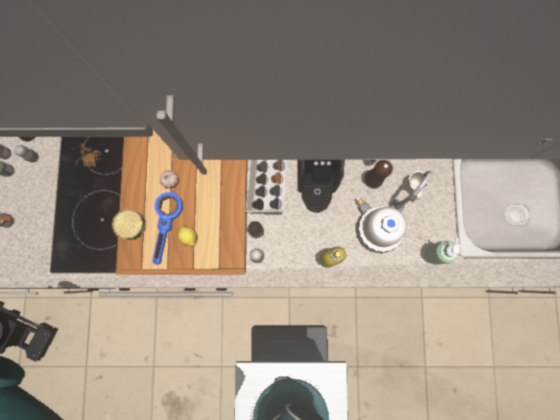

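Top view: wrench at about (165,225), ring head up at (170,205), handle end (157,262), with the tin at (128,225), lemon (187,237) and garlic (169,179) round it. The filter is at (384,227), with the dish soap (333,257), soap pump (446,252), and pepper mill (378,173) round it.

```bash
cat > h.py <<'E'
import numpy as np,cv2
from bench import *
def f(c): return 210/np.tan(np.radians(c["vertical_fov"]/2))
def ray(c,uv,z):
    uv=np.atleast_2d(uv).astype(float);F=f(c)
    d=np.c_[(uv[:,0]-c["cx"])/F,(uv[:,1]-c["cy"])/F,np.ones(len(uv))]@c["R"]
    o=-c["R"].T@c["t"]
    return o+d*((z-o[2])/d[:,2])[:,None]
def proj(c,X):
    p=np.atleast_2d(X)@c["R"].T+c["t"];return np.c_[f(c)*p[:,0]/p[:,2]+c["cx"],f(c)*p[:,1]/p[:,2]+c["cy"]]
def cloud(c):
    v,u=np.mgrid[0:420,0:560];Z=c["z_map"];F=f(c)
    P=np.stack([(u-c["cx"])/F*Z,(v-c["cy"])/F*Z,Z],-1)
    X=(P-c["t"])@c["R"];X[Z==0]=np.nan;return X
def hsv(c): return cv2.cvtColor(c["frame"],cv2.COLOR_RGB2HSV)
E
python3 - <<'E'
from h import *
c=read_camera("top");H=hsv(c);X=cloud(c)
m=(cv2.inRange(H,(105,140,60),(125,255,255))>0)
m1=m.copy();m1[:,260:]=0;m1[:150]=0;m1[280:]=0
v,u=np.nonzero(m1);P=ray(c,np.c_[u,v],.0388)[:,:2]
print("blue z med",np.nanmedian(X[m1][:,2]),len(u))
mu=P.mean(0);w,V=np.linalg.eigh(np.cov((P-mu).T));a=V[:,1];s=(P-mu)@a
print("axis",a,"yaw",np.arctan2(a[1],a[0]),"ext",s.min(),s.max(),"ends",mu+a*s.min(),mu+a*s.max())
n=V[:,0];t=(P-mu)@n
for lo in np.arange(s.min(),s.max(),.02):
    k=(s>=lo)&(s<lo+.02);print(round(lo,3),t[k].min().round(4),t[k].max().round(4),k.sum())
# things by depth
reg=X[150:280,300:470];
for nm,lo,hi in(("dome top",.125,.165),):
    k=(X[...,2]>lo)&(X[...,2]<hi);k[:, :300]=0;k[:,470:]=0;k[:150]=0;k[290:]=0
    q,st,lab=0,0,0
    n_,lab,st,cen=cv2.connectedComponentsWithStats(k.astype(np.uint8))
    for i in range(1,n_):
        if st[i,4]>25:print(nm,st[i],np.nanmedian(X[lab==i],0),np.nanmax(X[lab==i],0),np.nanmin(X[lab==i],0))
im=c["frame"][150:290,300:480,::-1];im=cv2.resize(im,(720,560),interpolation=cv2.INTER_CUBIC)
s=read_camera("scene");i2=s["frame"][150:250,290:410,::-1];i2=cv2.resize(i2,(720,600),interpolation=cv2.INTER_CUBIC)
cv2.imwrite("pics/a.png",im);cv2.imwrite("pics/b.png",i2)
E
```

```text
blue z med 0.039177062597379755 261
axis [-0.98338402  0.18153752] yaw 2.959042931922776 ext -0.07165610065346945 0.13103808784450213 ends [0.63814922 0.35061874] [0.438823   0.38741534]
-0.072 -0.0325 0.0285 42
-0.052 -0.0401 0.0331 24
-0.032 -0.0395 0.0315 28
-0.012 -0.0318 0.0231 61
0.008 -0.0177 0.0132 37
0.028 -0.016 0.0136 51
0.048 0.0002 0.0051 3
0.068 0.0048 0.0058 4
0.088 0.0047 0.0056 3
0.108 0.0028 0.006 7
0.128 0.0041 0.0041 1
dome top [374 160  18  18 246] [ 0.67999581 -0.24808456  0.15254332] [ 0.70855969 -0.22871842  0.16391902] [ 0.660554   -0.27468775  0.12753181]
dome top [333 171   9  14  38] [ 0.64999768 -0.12469386  0.14804111] [ 0.6739447  -0.11422044  0.16415466] [ 0.64500989 -0.13663894  0.12572752]
dome top [371 208  35  35 902] [ 0.52989756 -0.26092198  0.13300686] [ 0.57757304 -0.21800079  0.15901976] [ 0.4843369  -0.31091343  0.12503414]
dome top [441 244  16  15 120] [ 0.4575218  -0.41754036  0.14452995] [ 0.47871296 -0.4040557   0.16457024] [ 0.44092706 -0.43956661  0.12502378]
dome top [322 247  24  19 228] [ 0.44240819 -0.10671872  0.15493831] [ 0.47055887 -0.08396248  0.16483796] [ 0.4224084  -0.14522823  0.12513953]
```

View pics/a.png

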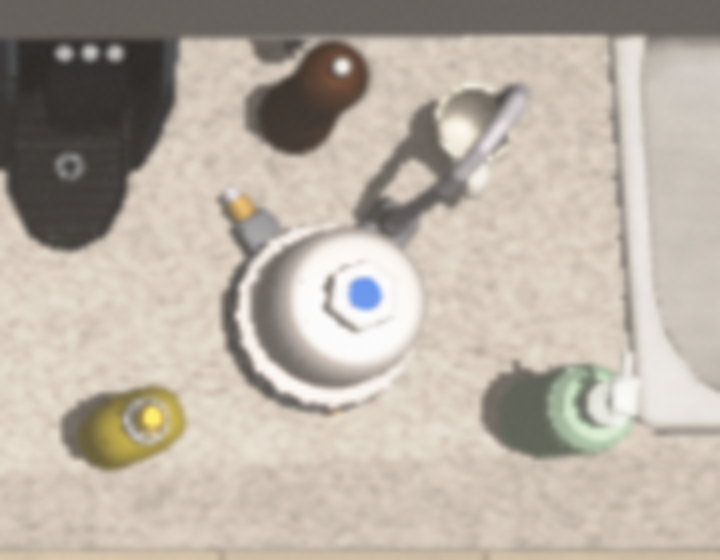

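View pics/b.png

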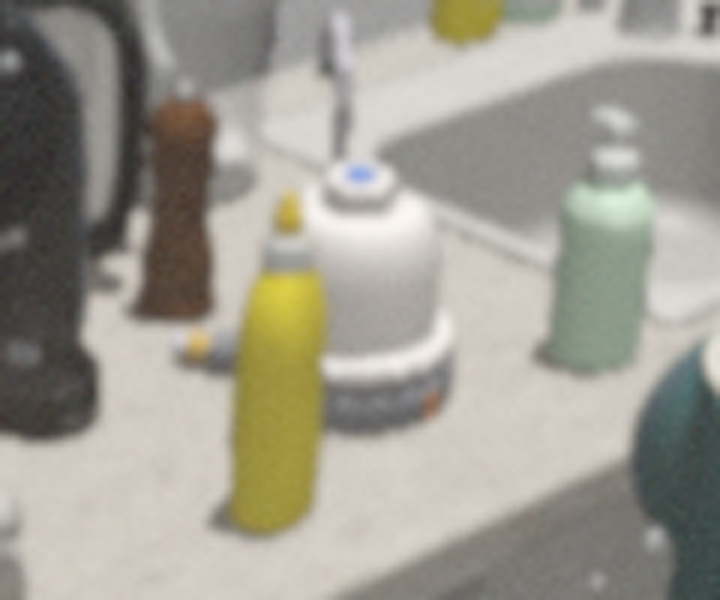

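Crops: the hex boss is at a.png (362,296), i.e. top pixel (390.5,224). The base's orange mark is at crop (333,408), which faces the robot. The dome mark can't be seen. The gap runs between the dish soap (left) and the soap pump (right).

```bash
python3 - <<'E'
from h import *
N=12
cs=[read_camera("top") for _ in range(N)]
c=dict(cs[0]);c["frame"]=np.mean([k["frame"] for k in cs],0).round().astype(np.uint8)
c["z_map"]=np.median([k["z_map"] for k in cs],0)
H=hsv(c);X=cloud(c)
np.savez("avg.npz",**c)
# wrench
m=(cv2.inRange(H,(100,90,30),(130,255,255))>0);m[:,140:200]&=True;m[:,:140]=0;m[:,200:]=0;m[:185]=0;m[275:]=0
v,u=np.nonzero(m);P=ray(c,np.c_[u,v],.0388)[:,:2]
h=P[:,0]<.54
for it in range(1):
    mu=P[h].mean(0);w,V=np.linalg.eigh(np.cov((P[h]-mu).T));a=V[:,1]*np.sign(V[0,1])
print("handle axis",a,np.arctan2(a[1],a[0]),"n",h.sum(),"minx",P[h][:,0].min(),P[h].min(0),"width",np.ptp((P[h]-mu)@[-a[1],a[0]]))
hd=P[:,0]>.55
cn,_=cv2.findContours(m.astype(np.uint8),cv2.RETR_EXTERNAL,cv2.CHAIN_APPROX_NONE)
C=max(cn,key=cv2.contourArea)[:,0,:];Q=ray(c,C,.0388)[:,:2];Q=Q[Q[:,0]>.575]
A=np.c_[2*Q,np.ones(len(Q))];s=np.linalg.lstsq(A,(Q**2).sum(1),rcond=None)[0];r=np.sqrt(s[2]+s[0]**2+s[1]**2)
print("head",s[:2],"diam",2*r,"axis offset",np.cross(a,s[:2]-mu),"end->head",(s[:2]-P[h][((P[h]-mu)@a).argmin()])@a)
# blue disc on boss top
b=(cv2.inRange(H,(100,80,80),(130,255,255))>0);b[:,:360]=0;b[:,420:]=0;b[:190]=0;b[260:]=0
v,u=np.nonzero(b);print("logo px",u.mean(),v.mean(),len(u),"z",np.nanmedian(X[b][:,2]),"at .151",ray(c,[[u.mean(),v.mean()]],.151))
# shoulder & boss depth
g=X[205:245,370:412,2]
print("zhist",np.histogram(g[~np.isnan(g)],bins=np.arange(.1,.17,.004)))
k=np.zeros((420,560),bool);k[205:245,370:412]=g>.145
v,u=np.nonzero(k);p=X[k];print("boss",len(u),u.mean(),v.mean(),p.mean(0),np.median(p[:,2]),"area-> AF",np.sqrt(len(u)*(np.median(c['z_map'][k])/f(c))**2/.866))
q=p[:,:2]-p[:,:2].mean(0);z=q[:,0]+1j*q[:,1];M=(abs(z)**6*np.exp(6j*np.angle(z))).sum();print("corner ang mod60 (deg)",np.degrees(np.angle(M))/6, abs(M)/(abs(z)**6).sum())
# base mark
o=(cv2.inRange(H,(4,70,90),(16,255,255))>0);o[:,:350]=0;o[:,420:]=0;o[:235]=0;o[270:]=0
v,u=np.nonzero(o);print("mark",len(u),u.mean() if len(u) else 0,v.mean() if len(u) else 0)
# base edge etc
for nm,(x0,x1,y0,y1,zl) in dict(dish=(.38,.5,-.17,-.05,.19),pump=(.40,.52,-.48,-.36,.12),tin=(.45,.6,.41,.53,.05),lemon=(.45,.57,.24,.34,.04),garlic=(.65,.75,.3,.42,.04)).items():
    k=(X[...,0]>x0)&(X[...,0]<x1)&(X[...,1]>y0)&(X[...,1]<y1)&(X[...,2]>zl)
    if k.any():print(nm,k.sum(),X[k].mean(0),X[k].min(0),X[k].max(0))
im=cv2.resize(c["frame"][200:250,360:420,::-1],None,fx=12,fy=12,interpolation=cv2.INTER_CUBIC)
cv2.imwrite("pics/boss.png",im)
E
```

```text
handle axis [ 0.98459734 -0.17483731] -0.17574052940151136 n 166 minx 0.43232088543541175 [0.43232089 0.35251031] width 0.03472232161949271
head [0.60184397 0.36084544] diam 0.07725077669359552 axis offset 0.004037600005261356 end->head 0.1723136040864969
logo px 390.7826086956522 222.97826086956522 46 z 0.1533884320217539 at .151 [[ 0.53278686 -0.26630607  0.151     ]]
zhist (array([ 15,  16,  18,  34,  79,  74,  86, 212, 383,   5,  10,   5,  34,
       195,   0,   0,   0]), array([0.1  , 0.104, 0.108, 0.112, 0.116, 0.12 , 0.124, 0.128, 0.132,
       0.136, 0.14 , 0.144, 0.148, 0.152, 0.156, 0.16 , 0.164, 0.168]))
boss 233 389.9785407725322 223.30042918454936 [ 0.53171453 -0.26371196  0.15274273] 0.15300121624652155 area-> AF 0.04356913698728349
corner ang mod60 (deg) -7.80780070051021 0.19679636877159004
mark 0 0 0
dish 52 [ 0.44615178 -0.11397821  0.20561966] [ 0.43780174 -0.12285593  0.19028802] [ 0.45527514 -0.10624802  0.21417066]
pump 302 [ 0.46091049 -0.42049042  0.14472209] [ 0.4359666  -0.44566541  0.12003944] [ 0.49360658 -0.40255047  0.17499792]
tin 715 [0.54497266 0.47339286 0.05647095] [0.50277553 0.43052652 0.05029827] [0.58763494 0.51609485 0.06151847]
lemon 321 [0.51014318 0.29750535 0.06106876] [0.48317971 0.27378759 0.04213254] [0.54193741 0.32758149 0.07148087]
garlic 258 [0.67837362 0.35869105 0.05563049] [0.65533903 0.33586938 0.04017548] [0.70689449 0.38544935 0.07593588]<stdin>:19: DeprecationWarning: Arrays of 2-dimensional vectors are deprecated. Use arrays of 3-dimensional vectors instead. (deprecated in NumPy 2.0)
```

View pics/boss.png

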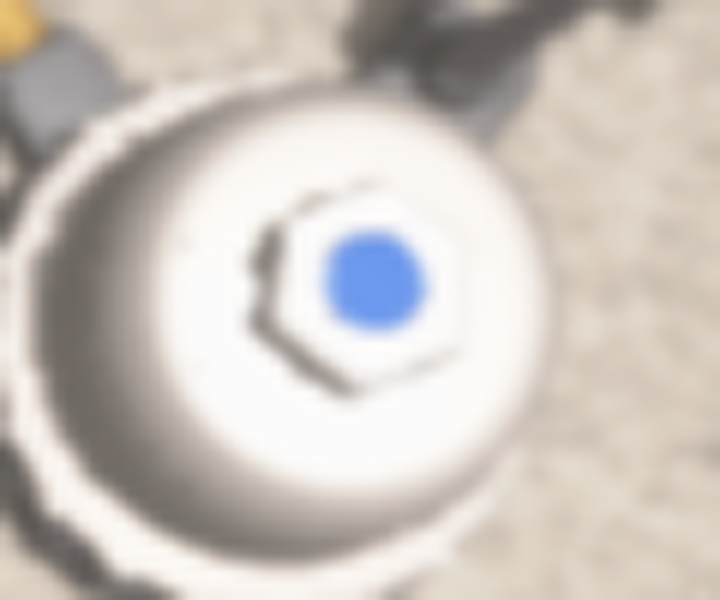

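Boss crop: the corner nearest the robot is at about (355,390) and the far corner at about (372,180), so the hex is turned a few degrees clockwise. Next I'll refine this angle and the wrench axis.

```bash
python3 - <<'E'
from h import *
c=dict(np.load("avg.npz"));H=hsv(c);X=cloud(c)
print("cam",-c["R"].T@c["t"])
def circ(Q):
    A=np.c_[2*Q,np.ones(len(Q))];s=np.linalg.lstsq(A,(Q**2).sum(1),rcond=None)[0];return s[:2],np.sqrt(s[2]+s[0]**2+s[1]**2)
for S in (90,130,160):
    m=(cv2.inRange(H,(100,S,50),(130,255,255))>0);m[:,:140]=0;m[:,200:]=0;m[:185]=0;m[275:]=0
    v,u=np.nonzero(m);P=ray(c,np.c_[u,v],.0388)[:,:2]
    mids=[];
    for r in range(226,262):
        uu=u[v==r]
        if len(uu)>2: mids.append([uu.mean(),r,np.ptp(uu)+1])
    mids=np.array(mids);Q=ray(c,mids[:,:2],.0388)[:,:2]
    p=np.polyfit(Q[:,0],Q[:,1],1);res=Q[:,1]-np.polyval(p,Q[:,0])
    cn,_=cv2.findContours(m.astype(np.uint8),cv2.RETR_CCOMP,cv2.CHAIN_APPROX_NONE)
    print(S,"yaw",np.arctan(p[0]),"res",res.std(),"w px",np.median(mids[:,2]),"y at .6",np.polyval(p,.6))
    for k in cn:
        if len(k)>25:
            Q=ray(c,k[:,0],.0388)[:,:2];Q=Q[Q[:,0]>.575];print("  circ",len(Q),*circ(Q))
# depth based wrench
k=(X[...,2]>.029)&(X[...,2]<.046)&(X[...,0]>.42)&(X[...,0]<.655)&(X[...,1]>.31)&(X[...,1]<.415);p=X[k][:,:2]
h=p[:,0]<.53;pp=np.polyfit(p[h][:,0],p[h][:,1],1);print("depth",k.sum(),"yaw",np.arctan(pp[0]),"y.6",np.polyval(pp,.6),"minx",p.min(0),"maxx",p.max(0),"y range head",p[p[:,0]>.57][:,1].min(),p[p[:,0]>.57][:,1].max())
for zt in(.140,.145,.149,.151,.152):
    k=(X[...,2]>zt)&(X[...,2]<.165)&(np.hypot(X[...,0]-.533,X[...,1]+.266)<.04);q=X[k][:,:2]
    z=q-q.mean(0);z=z[:,0]+1j*z[:,1];M=(abs(z)**6*np.exp(6j*np.angle(z))).sum();print(zt,k.sum(),q.mean(0),np.degrees(np.angle(M))/6,abs(M)/(abs(z)**6).sum())
k=(X[...,2]>.020)&(X[...,2]<.065)&(np.hypot(X[...,0]-.53,X[...,1]+.26)<.085)
print("mark",ray(c,[[383.2,252]],.02))
# dome flange edge circle: outer contour of dome z .03..,
E
```

```text
cam [0.3815562  0.01167053 1.29515921]
90 yaw -0.16368484832115393 res 0.002860476589724881 w px 3.0 y at .6 0.3576479620380886
  circ 55 [0.60184397 0.36084544] 0.03862538834679776
  circ 51 [0.6028782  0.36243083] 0.03053521063402121
130 yaw -0.14677585765035453 res 0.001581109934809348 w px 6.0 y at .6 0.36091229212874254
  circ 54 [0.60224672 0.3605927 ] 0.03689028825482711
  circ 52 [0.60330115 0.36263672] 0.031972043108117576Traceback (most recent call last):
  File "<stdin>", line 13, in <module>
IndexError: too many indices for array: array is 1-dimensional, but 2 were indexed
```

```bash
python3 - <<'E'
from h import *
c=dict(np.load("avg.npz"));H=hsv(c);X=cloud(c)
k=(X[...,2]>.029)&(X[...,2]<.048)&(X[...,0]>.42)&(X[...,0]<.655)&(X[...,1]>.315)&(X[...,1]<.415);p=X[k][:,:2]
n,l,st,ce=cv2.connectedComponentsWithStats(k.astype(np.uint8));i=1+st[1:,4].argmax();p=X[l==i][:,:2]
h=p[:,0]<.53;pp=np.polyfit(p[h][:,0],p[h][:,1],1);print("depth",len(p),"yaw",np.arctan(pp[0]),"y.6",np.polyval(pp,.602),"min",p.min(0),"max",p.max(0),"y range head",p[p[:,0]>.57][:,1].min(),p[p[:,0]>.57][:,1].max())
for r in range(226,266,3):
    u=np.nonzero(l[r]==i)[0]; print(r,u.min() if len(u) else 0,u.max() if len(u) else 0,c["frame"][r,154:172].tolist()[::4] if r==244 else "")
for zt in(.140,.145,.149,.151,.152):
    k=(X[...,2]>zt)&(X[...,2]<.165)&(np.hypot(X[...,0]-.533,X[...,1]+.266)<.04);q=X[k][:,:2]
    z=q-q.mean(0);z=z[:,0]+1j*z[:,1];M=(abs(z)**6*np.exp(6j*np.angle(z))).sum();print(zt,k.sum(),q.mean(0),np.degrees(np.angle(M))/6,abs(M)/(abs(z)**6).sum())
print("mark",ray(c,[[383.2,252]],.02))
E
```

```text
depth 873 yaw -0.17912638486034 y.6 0.3601338915663792 min [0.42954006 0.32234803] max [0.64196845 0.40294172] y range head 0.3223480325146399 0.40294172288401
226 157 170 
229 159 169 
232 158 166 
235 158 165 
238 157 165 
241 156 164 
244 156 163 [[229, 185, 138], [77, 67, 72], [80, 103, 175], [234, 191, 140], [188, 132, 86]]
247 155 163 
250 154 162 
253 154 162 
256 153 161 
259 152 160 
262 152 159 
265 0 0 
0.14 244 [ 0.5313382  -0.26309681] -9.140196266440686 0.22158115910559398
0.145 233 [ 0.53171453 -0.26371196] -7.80780070051021 0.19679636877159004
0.149 226 [ 0.5317627  -0.26419356] -8.06988845490139 0.2208455815313548
0.151 210 [ 0.53228898 -0.26465219] -6.949843234432108 0.20247187502937936
0.152 195 [ 0.53245296 -0.2643244 ] -9.679597233681319 0.22152912476022085
mark [[ 0.46427118 -0.27246143  0.02      ]]
```

```bash
cat >> h.py <<'E'
def pose():
    o=get_obs();q=o["ee_rot"];p=o["position"]
    return np.array([*p,2*np.arctan2(q[1],q[0])])
def step(p,t):
    d=t-p;ca,sa=np.cos(p[3]),np.sin(p[3])
    return np.r_[1e3*(d[0]*ca+d[1]*sa),1e3*(d[0]*sa-d[1]*ca),-1e3*d[2],-d[3]]
def way(p,T):
    p=np.array(p,float)
    for t in T:
        t=np.array(t,float);s=step(p,t);print(t.round(3),"->",s[:3].round(1),s[3].round(3));p=t
E
python3 - <<'E'
from h import *
p=pose();print(p)
g=np.array([.5154,.3767,.14,-.179])
way([.282,.613,.247,p[3]],[np.array([.282,.613,.247,p[3]])*(1-a)+g*a for a in(.25,.5,.75,1)])
E
```

```text
[0.2818831  0.61334036 0.2467507  2.71081477]
[0.34  0.554 0.22  1.988] -> [-77.7 -29.3  26.7] 0.722
[0.399 0.495 0.194 1.266] -> [-77.7  29.4  26.7] 0.722
[0.457 0.436 0.167 0.543] -> [-38.8  73.4  26.7] 0.722
[ 0.515  0.377  0.14  -0.179] -> [19.4 80.7 26.7] 0.722
```

Call:
drive_tool(
  rows=[
    [[-15.5,-5.9,5.3],0.144],
    [[-31.1,-11.7,10.7],0.289],
    [[-46.6,-17.6,16],0.433],
    [[-62.2,-23.4,21.4],0.578],
    [[-77.7,-29.3,26.7],0.722],
  ],
  grip=46,
  force=40,
)

```text
time_s: 1.3
position: [0.3406, 0.5538, 0.2198]
ee_rot: [0.547, 0.837, 0.0, 0.0]
ft_force: [-1.0, -0.4, 0.4]
opening: 0.0505
grasp_force: 0.0
```

Call:
drive_tool(
  rows=[
    [[-15.5,5.9,5.3],0.144],
    [[-31.1,11.7,10.7],0.289],
    [[-46.6,17.6,16],0.433],
    [[-62.2,23.4,21.4],0.578],
    [[-77.7,29.4,26.7],0.722],
  ],
)

```text
time_s: 1.8
position: [0.3991, 0.4947, 0.1932]
ee_rot: [0.808, 0.589, 0.0, -0.0]
ft_force: [-0.5, 0.1, 0.3]
opening: 0.0459
grasp_force: 0.0
```

Call:
drive_tool(
  rows=[
    [[-7.8,14.7,5.3],0.144],
    [[-15.5,29.3,10.7],0.289],
    [[-23.3,44,16],0.433],
    [[-31.1,58.7,21.4],0.578],
    [[-38.8,73.4,26.7],0.722],
  ],
)

```text
time_s: 2.3
position: [0.4576, 0.4357, 0.1665]
ee_rot: [0.964, 0.266, 0.0, -0.0]
ft_force: [-0.3, -0.5, -0.1]
opening: 0.0461
grasp_force: 0.0
```

Call:
drive_tool(
  rows=[
    [[3.9,16.1,5.3],0.144],
    [[7.8,32.3,10.7],0.289],
    [[11.6,48.4,16],0.433],
    [[15.5,64.6,21.4],0.578],
    [[19.4,80.7,26.7],0.722],
  ],
)

```text
time_s: 2.8
position: [0.516, 0.3768, 0.1398]
ee_rot: [0.996, -0.091, 0.0, -0.0]
ft_force: [0.1, -0.6, -0.9]
opening: 0.046
grasp_force: 0.0
```

```bash
python3 - <<'E'
from h import *
p=pose();o=get_obs();print(p,o["q"],o["opening"],o["ft_force"],o["time_s"])
c=read_camera("top");cv2.imwrite("pics/t2.png",cv2.resize(c["frame"][150:290,100:270,::-1],None,fx=4,fy=4))
E
```

```text
[ 0.51600597  0.37677207  0.13981327 -0.18321416] [5.91695532e-01 2.80270408e-01 1.78862349e+00 2.46066497e-05
 1.07247681e+00 2.34569426e+00] 0.0460201088882816 [ 0.12771973 -0.57448377 -0.86937844] 2.8
```

View pics/t2.png

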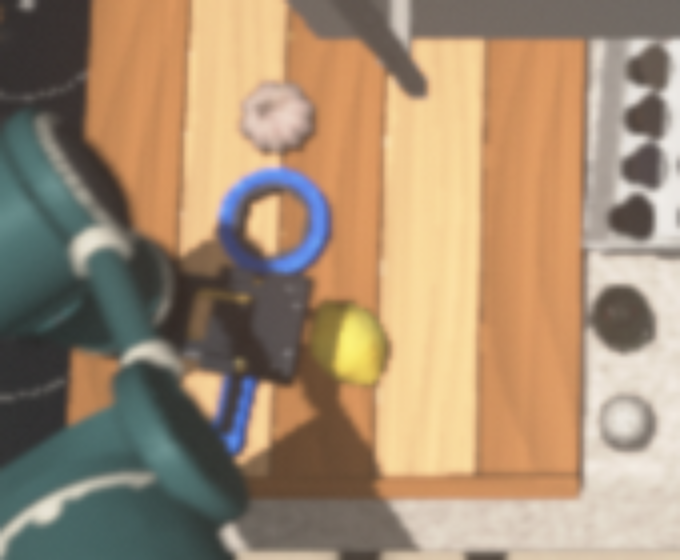

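The gripper stands over the handle: ring at (274,221), handle end at (233,440), and the lemon (350,343) is clear. Down I go, then close.

Call:
drive_tool(
  rows=[
    [[0,0,30],0],
    [[0,0,60],0],
    [[0,0,85],0],
    [[0,0,100],0],
    [[0,0,107],0],
  ],
)

```text
time_s: 3.35
position: [0.5144, 0.3768, 0.0312]
ee_rot: [0.996, -0.088, -0.001, 0.001]
ft_force: [-0.8, 0.4, 0.7]
opening: 0.0459
grasp_force: 0.0
```

Call:
drive_tool(
  rows=[
    [[0,0,1.5],0],
    [[0,0,1.5],0],
  ],
)

```text
time_s: 3.55
position: [0.5161, 0.3778, 0.0324]
ee_rot: [0.996, -0.088, 0.001, -0.0]
ft_force: [-0.4, -0.1, 0.1]
opening: 0.0458
grasp_force: 0.0
```

Call:
drive_tool(
  rows=[
    [[0,0,0],0],
    [[0,0,0],0],
    [[0,0,0],0],
    [[0,0,0],0],
    [[0,0,0],0],
  ],
  grip=10,
  force=45,
)

```text
time_s: 4.05
position: [0.516, 0.3775, 0.0324]
ee_rot: [0.996, -0.088, 0.0, -0.0]
ft_force: [-0.9, -0.5, 5.7]
opening: 0.0234
grasp_force: 45.0
```

Call:
drive_tool(
  rows=[
    [[0,0,-5],0],
    [[0,0,-20],0],
    [[0,0,-50],0],
    [[0,0,-90],0],
    [[0,0,-130],0],
  ],
)

```text
time_s: 4.55
position: [0.5147, 0.3768, 0.1624]
ee_rot: [0.996, -0.088, -0.001, 0.001]
ft_force: [-0.5, 0.9, -2.0]
opening: 0.0234
grasp_force: 45.0
```

Call:
drive_tool(
  rows=[
    [[0,0,-40],0],
    [[0,0,-70],0],
    [[0,0,-88],0],
    [[0,0,-88],0],
  ],
)

```text
time_s: 4.95
position: [0.5171, 0.3784, 0.2544]
ee_rot: [0.996, -0.088, 0.003, -0.002]
ft_force: [-0.7, 1.1, -2.3]
opening: 0.0237
grasp_force: 45.0
```

```bash
python3 - <<'E'
from h import *
p=pose();o=get_obs();print(p,o["opening"],o["grasp_force"],o["ft_force"],o["moment"])
c=dict(np.load("avg.npz"));X=cloud(c)
k=(X[...,2]>.15)&(X[...,0]<.62)&(X[...,1]>-.22)&(X[...,1]<.3)
q=X[k];print("tall",q.min(0),q.max(0))
k&=(X[...,1]>-.09);q=X[k];print("tall2",len(q), q.min(0) if len(q) else 0,q.max(0) if len(q) else 0)
c=read_camera("top");X=cloud(c)
u=p[:2]+.088*np.array([np.cos(p[3]),np.sin(p[3])])
k=(np.hypot(X[...,0]-u[0],X[...,1]-u[1])<.055)&(X[...,2]>.2)&(X[...,2]<.3)
q=X[k];A=np.c_[q[:,:2],np.ones(len(q))];s=np.linalg.lstsq(A,q[:,2],rcond=None)[0];print("pts",k.sum(),"plane",s,"z at ring",s@[*u,1],"res",(q[:,2]-A@s).std(),"fwd slope",s[:2]@[np.cos(p[3]),np.sin(p[3])])
m=k.astype(np.uint8);cn,h=cv2.findContours(m,cv2.RETR_CCOMP,cv2.CHAIN_APPROX_NONE)
for j,g in enumerate(cn):
    if len(g)<20: continue
    Q=ray(c,g[:,0],.24)[:,:2]
    f_=np.array([np.cos(p[3]),np.sin(p[3])]);l_=np.array([-f_[1],f_[0]])
    Q=Q[(Q-p[:2])@f_>.06];A=np.c_[2*Q,np.ones(len(Q))];s=np.linalg.lstsq(A,(Q**2).sum(1),rcond=None)[0];r=np.sqrt(s[2]+s[0]**2+s[1]**2);d=s[:2]-p[:2]
    print("circ",len(Q),r,"fwd",d@f_,"left",d@l_)
E
```

```text
[ 0.51706603  0.37839166  0.25435303 -0.17714811] 0.023653533020198902 44.998923540115356 [-0.72790474  1.14708369 -2.33785697] [ 0.02253177  0.22242131 -0.02224625]
tall [ 0.04305401 -0.21999622  0.15055189] [0.58201429 0.29998635 1.0250111 ]
tall2 57640 [ 0.04305401 -0.08999457  0.15055189] [0.58201429 0.29998635 1.0250111 ]
pts 726 plane [0.00211898 0.01951378 0.25125097] z at ring 0.2596114187343348 res 0.004718726673408684 fwd slope -0.0013529553826589866
circ 72 0.04267458462072022 fwd 0.08911524246328098 left 0.006275304499037282
circ 54 0.02340645323250458 fwd 0.08979724893049744 left 0.005421633455302151
```

```bash
python3 - <<'E'
from h import *
way([.516,.3775,.2544,-.177],[[.41,.26,.254,-.17],[.40,.11,.254,-.16],[.40,-.04,.254,-.15],[.42,-.19,.254,-.14],[.4465,-.252,.2,-.14]])
E
```

```text
[ 0.41   0.26   0.254 -0.17 ] -> [-83.7 134.3   0.4] -0.007
[ 0.4    0.11   0.254 -0.16 ] -> [ 15.5 149.5  -0. ] -0.01
[ 0.4   -0.04   0.254 -0.15 ] -> [ 23.9 148.1  -0. ] -0.01
[ 0.42  -0.19   0.254 -0.14 ] -> [ 42.2 145.3  -0. ] -0.01
[ 0.446 -0.252  0.2   -0.14 ] -> [34.9 57.7 54. ] -0.0
```

Call:
drive_tool(
  rows=[
    [[-10,15,0],0],
    [[-25,40,0],0],
    [[-45,72,0],0],
    [[-65,104,0],0],
    [[-83.7,134.3,0.4],-0.007],
  ],
)

```text
time_s: 5.5
position: [0.4069, 0.258, 0.2463]
ee_rot: [0.996, -0.085, -0.002, 0.001]
ft_force: [0.8, -0.4, -2.7]
opening: 0.0236
grasp_force: 45.0
```

Call:
drive_tool(
  rows=[
    [[3,30,0],0],
    [[6,60,0],0],
    [[9,90,0],0],
    [[12,120,0],0],
    [[15.5,149.5,0],-0.01],
  ],
)

```text
time_s: 6.0
position: [0.3976, 0.1084, 0.2468]
ee_rot: [0.997, -0.08, -0.002, 0.001]
ft_force: [0.1, -0.5, -1.5]
opening: 0.0235
grasp_force: 45.0
```

Call:
drive_tool(
  rows=[
    [[5,30,0],0],
    [[10,60,0],0],
    [[15,90,0],0],
    [[20,120,0],0],
    [[23.9,148.1,0],-0.01],
  ],
)

```text
time_s: 6.5
position: [0.3977, -0.0413, 0.2469]
ee_rot: [0.997, -0.075, -0.002, -0.0]
ft_force: [0.7, 0.8, -2.7]
opening: 0.0236
grasp_force: 45.0
```

Call:
drive_tool(
  rows=[
    [[8,30,0],0],
    [[17,60,0],0],
    [[26,90,0],0],
    [[35,120,0],0],
    [[42.2,145.3,0],-0.01],
  ],
)

```text
time_s: 7.0
position: [0.418, -0.1912, 0.2467]
ee_rot: [0.998, -0.07, -0.002, -0.001]
ft_force: [1.3, -0.8, -1.9]
opening: 0.0234
grasp_force: 45.0
```

Call:
drive_tool(
  rows=[
    [[11,20,10],0],
    [[22,40,22],0],
    [[31,52,34],0],
    [[34.9,57.7,46],0],
    [[34.9,57.7,54],0],
  ],
)

```text
time_s: 7.5
position: [0.4446, -0.2518, 0.1922]
ee_rot: [0.998, -0.07, -0.002, -0.001]
ft_force: [0.0, 0.2, -1.8]
opening: 0.0234
grasp_force: 45.0
```

Call:
drive_tool(
  rows=[
    [[0,0,0],0],
    [[0,0,0],0],
  ],
)

```text
time_s: 7.7
position: [0.4453, -0.2513, 0.1946]
ee_rot: [0.998, -0.07, -0.001, -0.0]
ft_force: [-0.0, 0.9, -1.8]
opening: 0.0232
grasp_force: 45.0
```

```bash
cat > ring.py <<'E'
from h import *
p=pose();o=get_obs();print(p,o["opening"],o["grasp_force"],o["ft_force"],o["time_s"])
c=read_camera("top");X=cloud(c);zt=p[2]+.0064
H=hsv(c)
b=(cv2.inRange(H,(100,80,80),(130,255,255))>0)
u=p[:2]+.087*np.array([np.cos(p[3]),np.sin(p[3])])
k=(np.hypot(X[...,0]-u[0],X[...,1]-u[1])<.055)&(abs(X[...,2]-zt)<.01)
f_=np.array([np.cos(p[3]),np.sin(p[3])]);l_=np.array([-f_[1],f_[0]])
cn,h=cv2.findContours(k.astype(np.uint8),cv2.RETR_CCOMP,cv2.CHAIN_APPROX_NONE)
for j,g in enumerate(cn):
    if len(g)<25: continue
    Q=ray(c,g[:,0],zt)[:,:2]
    Q=Q[(Q-p[:2])@f_>.06];A=np.c_[2*Q,np.ones(len(Q))];s=np.linalg.lstsq(A,(Q**2).sum(1),rcond=None)[0];r=np.sqrt(s[2]+s[0]**2+s[1]**2);d=s[:2]-p[:2]
    print("circ",len(Q),r,"centre",s[:2],"fwd",d@f_,"left",d@l_)
    if h[0][j][3]>=0:
        m=np.zeros(k.shape,np.uint8);cv2.drawContours(m,cn,j,255,-1);m[k]=0
        v,w=np.nonzero(m);q=ray(c,np.c_[w,v],zt)[:,:2];z=q-q.mean(0);z=z[:,0]+1j*z[:,1];M=(abs(z)**6*np.exp(6j*np.angle(z))).sum();print("hole",len(w),q.mean(0),"hex deg",np.degrees(np.angle(M))/6,abs(M)/(abs(z)**6).sum())
import sys
if len(sys.argv)>1: cv2.imwrite(sys.argv[1],cv2.resize(c["frame"][150:290,310:480,::-1],None,fx=4,fy=4,interpolation=cv2.INTER_CUBIC))
E
python3 ring.py pics/r1.png
```

```text
[ 0.44530803 -0.25127991  0.19456618 -0.13962319] 0.02318685882160217 44.99880909919739 [-0.04499815  0.92195865 -1.83395379] 7.7
circ 96 0.031174651379607603 centre [ 0.53848788 -0.25773811] fwd 0.09317186365934421 left 0.00657248919337635
```

View pics/r1.png

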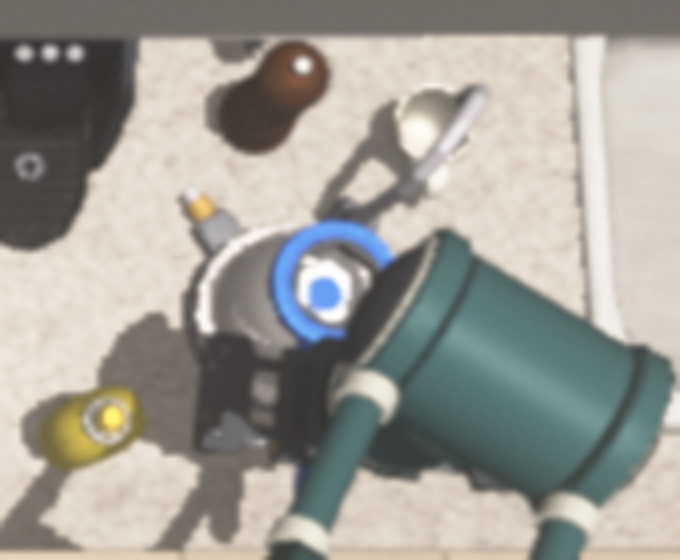

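The ring is above the boss: ring at about (338,285) with its right side hidden by the forearm, logo at (325,293) through the hole. I'll fit the visible arc.

```bash
cat > arc.py <<'E'
from h import *
from scipy.optimize import least_squares
p=pose();cs=[read_camera("top") for _ in range(4)];c=dict(cs[0]);c["frame"]=np.mean([k["frame"] for k in cs],0).astype(np.uint8);H=hsv(c);zt=p[2]+.0064
b=cv2.inRange(H,(100,80,60),(130,255,255));b[:,:360]=0;b[:,425:]=0;b[:195]=0;b[270:]=0
f_=np.array([np.cos(p[3]),np.sin(p[3])]);l_=np.array([-f_[1],f_[0]]);e=p[:2]+.087*f_
v,u=np.nonzero(b);q=ray(c,np.c_[u,v],zt)[:,:2];d=np.hypot(*(q-e).T)
lg=d<.017;L=ray(c,[[u[lg].mean(),v[lg].mean()]],.153)[0,:2];print("logo",lg.sum(),L)
m=np.zeros_like(b);m[v[~lg],u[~lg]]=1
cn,_=cv2.findContours(m,cv2.RETR_EXTERNAL,cv2.CHAIN_APPROX_NONE);g=max(cn,key=len)[:,0]
Q=ray(c,g,zt)[:,:2];r=Q-e;rr=np.hypot(*r.T);a=(np.arctan2(r[:,1],r[:,0])) 
k=(rr>.034)&(rr<.048)&(a>-.3)&(a<2.2);Q=Q[k]
s=least_squares(lambda x:np.hypot(*(Q-x).T)-.0405,e).x;res=np.hypot(*(Q-s).T)-.0405
s3=least_squares(lambda x:np.hypot(*(Q-x[:2]).T)-x[2],[*e,.041]).x
print("ring",k.sum(),s,res.std(),"free",s3,"fwd/left of tcp",(s-p[:2])@f_,(s-p[:2])@l_,"ring-logo",s-L,"fwd,left",(s-L)@f_,(s-L)@l_)
E
python3 arc.py
```

```text
logo 39 [ 0.53328606 -0.2669711 ]
ring 37 [ 0.53328215 -0.26253614] 0.001058672370004988 free [ 0.53188999 -0.26437754  0.04238657] fwd/left of tcp 0.088164039875717 0.001296856048003618 ring-logo [-3.91614528e-06  4.43496317e-03] fwd,left -0.0006205195985376938 0.004391340238560863
```

Call:
drive_tool(
  rows=[
    [[0,2,8],0],
    [[0,2,16],0],
    [[0,2,24],0],
    [[0,2,24],0],
  ],
)

```text
time_s: 8.35
position: [0.4443, -0.2534, 0.1689]
ee_rot: [0.998, -0.07, -0.002, -0.001]
ft_force: [0.5, 0.3, -1.4]
opening: 0.0236
grasp_force: 45.0
```

Call:
drive_tool(
  rows=[
    [[0,0,2],0],
    [[0,0,4],0],
    [[0,0,6],0],
    [[0,0,6],0],
  ],
)

```text
time_s: 8.75
position: [0.4455, -0.2541, 0.1648]
ee_rot: [0.998, -0.07, -0.0, -0.0]
ft_force: [-0.0, 0.4, -3.0]
opening: 0.0237
grasp_force: 45.0
```

Call:
drive_tool(
  rows=[
    [[0,0,2],0],
    [[0,0,4],0],
    [[0,0,4],0],
    [[0,0,4],0],
  ],
)

```text
time_s: 9.15
position: [0.4455, -0.2541, 0.1609]
ee_rot: [0.998, -0.07, -0.0, -0.0]
ft_force: [-0.4, 0.4, -2.5]
opening: 0.0236
grasp_force: 45.0
```

Call:
drive_tool(
  rows=[
    [[0,0,2],0],
    [[0,0,4],0],
    [[0,0,4],0],
    [[0,0,4],0],
  ],
)

```text
time_s: 9.55
position: [0.4455, -0.2541, 0.1569]
ee_rot: [0.998, -0.07, -0.0, -0.0]
ft_force: [-0.1, 0.5, -1.4]
opening: 0.0233
grasp_force: 45.0
```

Call:
drive_tool(
  rows=[
    [[0,0,2],0],
    [[0,0,4],0],
    [[0,0,6],0],
    [[0,0,6],0],
  ],
)

```text
time_s: 9.95
position: [0.4452, -0.254, 0.1505]
ee_rot: [0.998, -0.07, -0.0, -0.0]
ft_force: [-0.3, -0.7, -2.2]
opening: 0.0237
grasp_force: 45.0
```

Call:
drive_tool(
  rows=[
    [[0,0,1.5],0],
    [[0,0,3],0],
    [[0,0,3],0],
  ],
)

```text
time_s: 10.25
position: [0.4454, -0.2541, 0.1477]
ee_rot: [0.998, -0.07, -0.0, -0.0]
ft_force: [0.2, -0.6, -1.7]
opening: 0.0235
grasp_force: 45.0
```

Call:
drive_tool(
  rows=[
    [[0,0,1],0],
    [[0,0,1.5],0],
    [[0,0,1.5],0],
  ],
)

```text
time_s: 10.55
position: [0.4455, -0.2542, 0.1464]
ee_rot: [0.998, -0.07, -0.0, -0.0]
ft_force: [0.6, 0.2, -2.0]
opening: 0.0237
grasp_force: 45.0
```

Call:
drive_tool(
  rows=[
    [[0,0,1],0],
    [[0,0,1],0],
    [[0,0,1],0],
  ],
)

```text
time_s: 10.85
position: [0.4457, -0.2543, 0.1459]
ee_rot: [0.998, -0.07, 0.0, 0.0]
ft_force: [-1.1, 0.7, 0.5]
opening: 0.0235
grasp_force: 45.0
```

Call:
drive_tool(
  rows=[
    [[0,0,0.7],0],
    [[0,0,0.7],0],
    [[0,0,0.7],0],
  ],
)

```text
time_s: 11.15
position: [0.4456, -0.2543, 0.1453]
ee_rot: [0.998, -0.07, 0.0, 0.0]
ft_force: [-4.2, 0.4, 5.1]
opening: 0.0239
grasp_force: 45.0
```

Seated (contact at TCP z ≈ 0.1455). Now the back stroke towards the pump.

Call:
drive_tool(
  rows=[
    [[0.7,11.3,0],-0.13],
    [[2.9,22.5,0],-0.26],
    [[6.6,33.3,0],-0.39],
    [[11.6,43.5,0],-0.52],
    [[17.8,53,0],-0.65],
  ],
)

```text
time_s: 11.65
position: [0.4557, -0.3097, 0.1453]
ee_rot: [0.967, 0.255, 0.0, 0.0]
ft_force: [-2.3, 2.0, 4.2]
opening: 0.0234
grasp_force: 45.0
```

Call:
drive_tool(
  rows=[
    [[0.7,11.3,0],-0.13],
    [[2.9,22.5,0],-0.26],
    [[2.9,22.5,0],-0.26],
  ],
)

```text
time_s: 11.95
position: [0.4698, -0.3284, 0.1452]
ee_rot: [0.927, 0.376, -0.0, 0.0]
ft_force: [-3.1, -1.2, 5.0]
opening: 0.0238
grasp_force: 45.1
```

Call:
drive_tool(
  rows=[
    [[0.7,-11.3,0],0.13],
    [[2.9,-22.5,0],0.26],
    [[6.6,-33.3,0],0.39],
    [[11.6,-43.5,0.1],0.52],
    [[17.8,-53,0.2],0.65],
  ],
)

```text
time_s: 12.45
position: [0.4448, -0.2776, 0.1451]
ee_rot: [0.998, 0.056, 0.0, 0.002]
ft_force: [-2.2, -1.9, 2.5]
opening: 0.0234
grasp_force: 45.2
```

Call:
drive_tool(
  rows=[
    [[0.7,-11.3,0.1],0.13],
    [[2.9,-22.5,0.3],0.26],
    [[6.6,-33.3,0.4],0.39],
    [[11.6,-43.5,0.6],0.52],
    [[17.8,-53,0.7],0.65],
  ],
)

```text
time_s: 12.95
position: [0.4558, -0.2223, 0.1442]
ee_rot: [0.964, -0.265, -0.0, 0.001]
ft_force: [-3.7, -2.8, 3.5]
opening: 0.0232
grasp_force: 45.1
```

Call:
drive_tool(
  rows=[
    [[0.4,-8.7,0.1],0.1],
    [[1.7,-17.4,0.2],0.2],
    [[1.7,-17.4,0.2],0.2],
  ],
)

```text
time_s: 13.25
position: [0.4664, -0.2078, 0.1438]
ee_rot: [0.934, -0.358, -0.0, 0.001]
ft_force: [-5.9, -1.2, 5.6]
opening: 0.0237
grasp_force: 45.0
```

```bash
python3 - <<'E'
from h import *
print(pose(),get_obs()["moment"],get_obs()["q"])
c=read_camera("top");a=c["frame"][150:290,310:480,::-1]
s=read_camera("scene");b=s["frame"][150:250,290:410,::-1]
cv2.imwrite("pics/d1.png",np.hstack([cv2.resize(a,(420,346)),cv2.resize(b,(380,346))]))
E
```

```text
[ 0.4663577  -0.20775865  0.14381077 -0.73166576] [-0.351809    0.74609475  0.08225346] [-4.66913168e-01  4.32221888e-02  2.05715709e+00 -1.73654176e-03
  1.04150832e+00  1.83642595e+00]
```

View pics/d1.png

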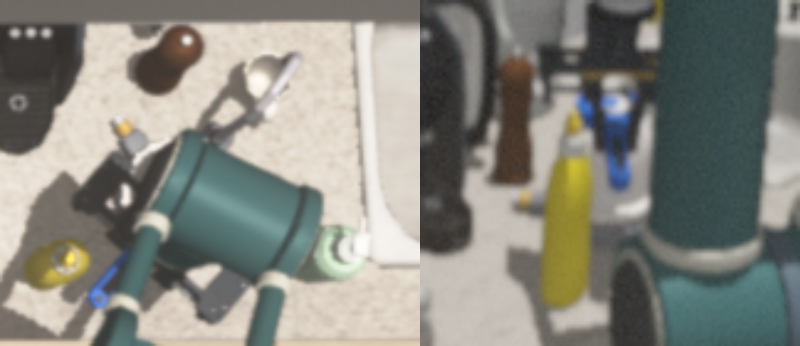

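The wrench is on the boss and the handle end at (100,297) is clear of the dish soap (65,262). The height fell 1.4 mm at the same force, so the dome turned about 1 rad. Second stroke.

Call:
drive_tool(
  rows=[
    [[0.7,11.3,0],-0.13],
    [[2.9,22.5,0],-0.26],
    [[6.6,33.3,0],-0.39],
    [[11.6,43.5,0],-0.52],
    [[17.8,53,0],-0.65],
  ],
)

```text
time_s: 13.85
position: [0.4445, -0.2594, 0.1439]
ee_rot: [0.999, -0.038, 0.001, -0.0]
ft_force: [-3.3, 3.1, 3.8]
opening: 0.0236
grasp_force: 45.0
```

Call:
drive_tool(
  rows=[
    [[0.7,11.3,0],-0.13],
    [[2.9,22.5,0],-0.26],
    [[6.6,33.3,0],-0.39],
    [[11.6,43.5,0],-0.52],
    [[17.8,53,0],-0.65],
  ],
)

```text
time_s: 14.35
position: [0.4579, -0.3139, 0.1438]
ee_rot: [0.959, 0.283, 0.0, -0.0]
ft_force: [-1.9, 3.3, 3.3]
opening: 0.0236
grasp_force: 45.0
```

Call:
drive_tool(
  rows=[
    [[0.4,8.7,0],-0.1],
    [[1.7,17.4,0],-0.2],
    [[1.7,17.4,0],-0.2],
  ],
)

```text
time_s: 14.65
position: [0.4693, -0.328, 0.1439]
ee_rot: [0.927, 0.375, 0.0, 0.0]
ft_force: [-2.1, -0.9, 4.1]
opening: 0.0236
grasp_force: 45.0
```

Call:
drive_tool(
  rows=[
    [[0.7,-11.3,0],0.13],
    [[2.9,-22.5,0],0.26],
    [[6.6,-33.3,0],0.39],
    [[11.6,-43.5,0.1],0.52],
    [[17.8,-53,0.3],0.65],
  ],
)

```text
time_s: 15.15
position: [0.4447, -0.2775, 0.1438]
ee_rot: [0.998, 0.056, 0.001, 0.002]
ft_force: [-1.6, -2.8, 2.7]
opening: 0.0235
grasp_force: 45.2
```

Call:
drive_tool(
  rows=[
    [[0.7,-11.3,0.1],0.13],
    [[2.9,-22.5,0.3],0.26],
    [[6.6,-33.3,0.4],0.39],
    [[11.6,-43.5,0.6],0.52],
    [[17.8,-53,0.7],0.65],
  ],
)

```text
time_s: 15.65
position: [0.4557, -0.2224, 0.1429]
ee_rot: [0.964, -0.265, 0.0, 0.001]
ft_force: [-1.7, -2.3, 3.5]
opening: 0.0239
grasp_force: 45.2
```

Call:
drive_tool(
  rows=[
    [[0.4,-8.7,0.1],0.1],
    [[1.7,-17.4,0.2],0.2],
    [[1.7,-17.4,0.2],0.2],
  ],
)

```text
time_s: 15.95
position: [0.4662, -0.2079, 0.1426]
ee_rot: [0.934, -0.357, 0.0, 0.001]
ft_force: [-4.5, -2.0, 5.4]
opening: 0.0234
grasp_force: 45.0
```

```bash
python3 -c "
from h import *
o=get_obs();print(pose(),o['moment'],o['ft_force'])"
```

```text
[ 0.46622961 -0.20787026  0.1426026  -0.73102705] [-0.49840467  0.59504894  0.11175439] [-4.51174337 -2.02360606  5.35087742]
```

Call:
drive_tool(
  rows=[
    [[0.7,11.3,0],-0.13],
    [[2.9,22.5,0],-0.26],
    [[6.6,33.3,0],-0.39],
    [[11.6,43.5,0],-0.52],
    [[17.8,53,0],-0.65],
  ],
)

```text
time_s: 16.45
position: [0.4443, -0.2594, 0.1426]
ee_rot: [0.999, -0.037, 0.001, -0.0]
ft_force: [-0.1, 2.2, 3.0]
opening: 0.0237
grasp_force: 45.0
```

Call:
drive_tool(
  rows=[
    [[0.7,11.3,0],-0.13],
    [[2.9,22.5,0],-0.26],
    [[6.6,33.3,0],-0.39],
    [[11.6,43.5,0],-0.52],
    [[17.8,53,0],-0.65],
  ],
)

```text
time_s: 16.95
position: [0.4579, -0.3138, 0.1425]
ee_rot: [0.959, 0.283, 0.001, -0.0]
ft_force: [0.2, 2.2, 2.8]
opening: 0.0235
grasp_force: 45.0
```

Call:
drive_tool(
  rows=[
    [[0.4,8.7,0],-0.1],
    [[1.7,17.4,0],-0.2],
    [[1.7,17.4,0],-0.2],
  ],
)

```text
time_s: 17.25
position: [0.4691, -0.3279, 0.1426]
ee_rot: [0.927, 0.376, 0.001, 0.0]
ft_force: [-0.2, -0.0, 4.3]
opening: 0.0235
grasp_force: 45.0
```

Call:
drive_tool(
  rows=[
    [[0.7,-11.3,0],0.13],
    [[2.9,-22.5,0],0.26],
    [[6.6,-33.3,0],0.39],
    [[6.6,-33.3,0],0.39],
  ],
)

```text
time_s: 17.65
position: [0.4501, -0.2985, 0.1428]
ee_rot: [0.982, 0.188, 0.001, 0.001]
ft_force: [0.3, -2.9, 0.4]
opening: 0.0237
grasp_force: 45.0
```

Call:
drive_tool(
  rows=[
    [[0.4,-8.7,0],0.1],
    [[1.7,-17.4,0.1],0.2],
    [[1.7,-17.4,0.1],0.2],
  ],
)

```text
time_s: 17.95
position: [0.4456, -0.2827, 0.1427]
ee_rot: [0.996, 0.091, 0.0, 0.001]
ft_force: [-1.1, -3.6, 1.2]
opening: 0.0233
grasp_force: 45.0
```

```bash
python3 -c "
from h import *
o=get_obs();print(pose(),o['moment'],o['ft_force'])"
```

```text
[ 0.4455731  -0.28266463  0.14269793  0.18242326] [-0.5993072   0.06036253  0.18565974] [-1.07789917 -3.57087882  1.23392362]
```

Call:
drive_tool(
  rows=[
    [[0.4,-8.7,0.1],0.1],
    [[1.7,-17.4,0.2],0.2],
    [[1.7,-17.4,0.2],0.2],
  ],
)

```text
time_s: 18.25
position: [0.4441, -0.2672, 0.1428]
ee_rot: [1.0, -0.007, 0.0, 0.003]
ft_force: [-2.3, -8.8, 1.1]
opening: 0.0235
grasp_force: 45.5
```

Call:
drive_tool(
  rows=[
    [[0.4,-8.7,0.1],0.1],
    [[1.7,-17.4,0.2],0.2],
    [[1.7,-17.4,0.2],0.2],
  ],
)

```text
time_s: 18.55
position: [0.4466, -0.2496, 0.1428]
ee_rot: [0.994, -0.108, 0.001, 0.002]
ft_force: [-2.9, -7.4, 3.1]
opening: 0.0232
grasp_force: 44.9
```

```bash
python3 -c "
from h import *
o=get_obs();print(pose(),o['moment'],o['ft_force'])"
```

```text
[ 0.44658771 -0.24958801  0.14284141 -0.21683584] [-1.28344905  0.15664623  0.22067234] [-2.85575512 -7.41290736  3.09657875]
```

Call:
drive_tool(
  rows=[
    [[0.4,-8.7,0.1],0.1],
    [[0.4,-8.7,0.1],0.1],
  ],
)

```text
time_s: 18.75
position: [0.4484, -0.2422, 0.1429]
ee_rot: [0.988, -0.157, 0.001, 0.004]
ft_force: [-4.9, -10.4, 4.1]
opening: 0.0236
grasp_force: 45.3
```

Call:
drive_tool(
  rows=[
    [[0.4,-8.7,0.1],0.1],
    [[0.4,-8.7,0.1],0.1],
  ],
)

```text
time_s: 18.95
position: [0.451, -0.2317, 0.1423]
ee_rot: [0.978, -0.207, -0.0, 0.001]
ft_force: [-1.8, 0.3, -0.1]
opening: 0.0235
grasp_force: 44.7
```

Call:
drive_tool(
  rows=[
    [[0.4,-8.7,0.1],0.1],
    [[0.4,-8.7,0.1],0.1],
  ],
)

```text
time_s: 19.15
position: [0.4547, -0.2225, 0.1412]
ee_rot: [0.967, -0.256, -0.001, -0.0]
ft_force: [-4.2, -0.3, 2.2]
opening: 0.0236
grasp_force: 44.9
```

```bash
python3 -c "
from h import *
o=get_obs();print(pose(),o['moment'],o['ft_force'])"
```

```text
[ 0.45472555 -0.22250154  0.14118947 -0.51782319] [-0.25301951  0.42437829 -0.19924655] [-4.15641682 -0.26129443  2.20083806]
```

```bash
python3 - <<'E'
from h import *
p=pose();d0=np.load("avg.npz")
c=read_camera("top");s=read_camera("scene")
for n,k,zt in(("top",c,p[2]+.0064),("scene",s,p[2]+.0064)):
    H=hsv(k);b=cv2.inRange(H,(105,140,60),(125,255,255));nn,l,st,ce=cv2.connectedComponentsWithStats(b)
    for i in range(1,nn):
        if st[i,4]>8: print(n,"blue",st[i],ray(k,[ce[i]],zt)[0])
    o=cv2.inRange(H,(3,110,110),(14,255,255));nn,l,st,ce=cv2.connectedComponentsWithStats(o)
    for i in range(1,nn):
        w=ray(k,[ce[i]],.03)[0]
        if st[i,4]>1 and np.hypot(w[0]-.532,w[1]+.266)<.14: print(n,"orange",st[i],w)
X=cloud(c);X0=cloud(d0)
for nm,(x0,x1,y0,y1,zl,zh) in dict(dish=(.38,.5,-.17,-.05,.19,.22),mill=(.64,.75,-.3,-.2,.15,.18),pump=(.40,.52,-.48,-.36,.15,.18)).items():
    for Y in(X0,X):
        k=(Y[...,0]>x0)&(Y[...,0]<x1)&(Y[...,1]>y0)&(Y[...,1]<y1)&(Y[...,2]>zl)&(Y[...,2]<zh);print(nm,k.sum(),Y[k].mean(0))
cv2.imwrite("pics/d2.png",np.hstack([cv2.resize(c["frame"][180:290,310:470,::-1],(460,316),interpolation=cv2.INTER_CUBIC),cv2.resize(s["frame"][160:240,330:400,::-1],(277,316),interpolation=cv2.INTER_CUBIC)]))
E
```

```text
top blue [357 265   8  14  24] [ 0.40558655 -0.18246965  0.14758947]
scene blue [340 173   3   4  10] [ 0.59213121 -0.28054174  0.14758947]
scene blue [341 179   9   7  34] [ 0.5335611  -0.24440454  0.14758947]
scene blue [353 178   8  12  43] [ 0.49852561 -0.2715066   0.14758947]
scene blue [355 192   7  13  30] [ 0.40010196 -0.17593731  0.14758947]
dish 52 [ 0.44615178 -0.11397821  0.20561966]
dish 80 [ 0.45053619 -0.12821208  0.20789459]
mill 172 [ 0.68376152 -0.25191854  0.15686871]
mill 164 [ 0.68334327 -0.25152063  0.15738331]
pump 104 [ 0.46732944 -0.42532549  0.17013298]
pump 106 [ 0.46689382 -0.42515166  0.16960139]
```

View pics/d2.png

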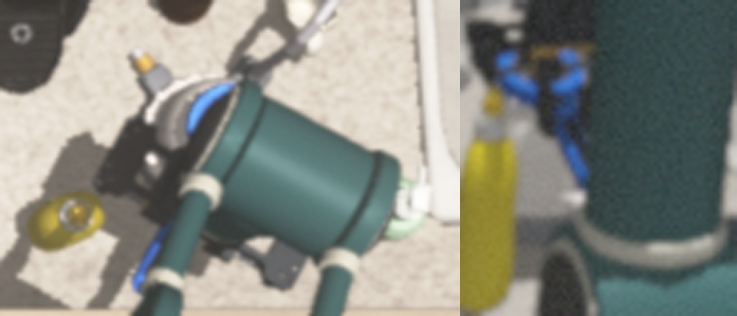

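The wrench still sits level on the dome and the dish soap, pump and mill have not moved. I'll finish this stroke, then test with another.

Call:
drive_tool(
  rows=[
    [[0.4,-8.7,0],0.1],
    [[0.4,-8.7,0],0.1],
  ],
)

```text
time_s: 19.45
position: [0.4598, -0.2153, 0.1413]
ee_rot: [0.953, -0.304, -0.0, -0.0]
ft_force: [-4.3, -0.8, 1.2]
opening: 0.0234
grasp_force: 44.9
```

Call:
drive_tool(
  rows=[
    [[0.4,-8.7,0],0.1],
    [[0.4,-8.7,0],0.1],
  ],
)

```text
time_s: 19.65
position: [0.4654, -0.2087, 0.1412]
ee_rot: [0.937, -0.351, -0.0, 0.0]
ft_force: [-1.0, -1.2, -1.2]
opening: 0.0234
grasp_force: 44.9
```

```bash
python3 -c "
from h import *
o=get_obs();print(pose(),o['moment'],o['ft_force'])"
```

```text
[ 0.46544137 -0.20873819  0.14118815 -0.71632474] [-0.24919677  0.20340373 -0.10423904] [-1.02652731 -1.1558608  -1.16186814]
```

Call:
drive_tool(
  rows=[
    [[0.7,11.3,0],-0.13],
    [[2.9,22.5,0],-0.26],
    [[6.6,33.3,0],-0.39],
    [[11.6,43.5,0],-0.52],
    [[17.8,53,0],-0.65],
  ],
)

```text
time_s: 20.15
position: [0.4433, -0.2616, 0.1418]
ee_rot: [1.0, -0.03, 0.0, 0.0]
ft_force: [0.8, -2.4, 1.9]
opening: 0.0236
grasp_force: 44.9
```

Call:
drive_tool(
  rows=[
    [[0.7,11.3,0],-0.13],
    [[2.9,22.5,0],-0.26],
    [[6.6,33.3,0],-0.39],
    [[6.6,33.3,0],-0.39],
  ],
)

```text
time_s: 20.55
position: [0.448, -0.2951, 0.1413]
ee_rot: [0.987, 0.161, -0.0, -0.0]
ft_force: [0.3, 0.4, -2.2]
opening: 0.0236
grasp_force: 44.9
```

```bash
cat > tq.py <<'E'
from h import *
C=np.array([.5323,-.2662]);o=get_obs();p=pose();F=o["ft_force"];d=p[:2]-C
print("pose",p.round(4),"F",F.round(1),"M",o["moment"].round(2),"axis torque",(d[0]*F[1]-d[1]*F[0]+o["moment"][2]).round(3),"r",np.hypot(*d).round(4),"t",o["time_s"])
E
python3 tq.py
```

```text
pose [ 0.448  -0.2951  0.1413  0.3235] F [ 0.3  0.4 -2.2] M [0.03 0.15 0.02] axis torque -0.004 r 0.0891 t 20.55
```

Call:
drive_tool(
  rows=[
    [[0.4,-8.7,0.2],0.1],
    [[1.7,-17.4,0.2],0.2],
    [[1.7,-17.4,0.2],0.2],
  ],
)

```text
time_s: 20.85
position: [0.4438, -0.2765, 0.141]
ee_rot: [0.998, 0.06, -0.0, 0.0]
ft_force: [0.2, -1.8, -1.9]
opening: 0.0232
grasp_force: 44.9
```

```bash
python3 tq.py
```

```text
pose [ 0.4438 -0.2765  0.141   0.1198] F [ 0.2 -1.8 -1.9] M [-0.27  0.1  -0.13] axis torque 0.031 r 0.0891 t 20.85
```

Call:
drive_tool(
  rows=[
    [[0.4,-8.7,0],0.1],
    [[1.7,-17.4,0],0.2],
    [[1.7,-17.4,0],0.2],
  ],
)

```text
time_s: 21.15
position: [0.4441, -0.2596, 0.1416]
ee_rot: [0.999, -0.039, 0.0, 0.001]
ft_force: [-0.9, -2.8, -2.3]
opening: 0.0235
grasp_force: 44.9
```

```bash
python3 tq.py
```

```text
pose [ 0.4441 -0.2596  0.1416 -0.0776] F [-0.9 -2.8 -2.3] M [-0.41  0.09 -0.31] axis torque -0.054 r 0.0885 t 21.15
```

Call:
drive_tool(
  rows=[
    [[0.4,-8.7,0.1],0.1],
    [[1.7,-17.4,0.2],0.2],
    [[1.7,-17.4,0.2],0.2],
  ],
)

```text
time_s: 21.45
position: [0.4466, -0.2425, 0.1416]
ee_rot: [0.99, -0.138, -0.0, 0.0]
ft_force: [-4.2, -3.0, 0.8]
opening: 0.0232
grasp_force: 44.9
```

```bash
python3 tq.py
```

```text
pose [ 0.4466 -0.2425  0.1416 -0.2761] F [-4.2 -3.   0.8] M [-0.45  0.38 -0.25] axis torque 0.104 r 0.0889 t 21.45
```

Call:
drive_tool(
  rows=[
    [[0.4,-8.7,0.1],0.1],
    [[1.7,-17.4,0.2],0.2],
    [[1.7,-17.4,0.2],0.2],
  ],
)

```text
time_s: 21.75
position: [0.4529, -0.2259, 0.1413]
ee_rot: [0.972, -0.235, -0.001, 0.0]
ft_force: [-4.8, -1.0, 2.4]
opening: 0.0236
grasp_force: 44.9
```

```bash
python3 tq.py; cat > look.py <<'E'
from h import *
# fit plane of the visible ring (blue) in scene depth
p=pose();cs=[read_camera("scene") for _ in range(5)];c=dict(cs[0]);c["z_map"]=np.median([k["z_map"] for k in cs],0);c["frame"]=np.mean([k["frame"] for k in cs],0).astype(np.uint8)
X=cloud(c);H=hsv(c);f_=np.array([np.cos(p[3]),np.sin(p[3])]);l_=np.array([-f_[1],f_[0]])
b=(cv2.inRange(H,(100,90,50),(130,255,255))>0)&(abs(X[...,2]-p[2])<.05)&(np.hypot(X[...,0]-p[0],X[...,1]-p[1])<.16)
q=X[b];d=q[:,:2]-p[:2];a=np.c_[d@f_,d@l_]
for lo in np.arange(-.1,.14,.02):
    k=(a[:,0]>=lo)&(a[:,0]<lo+.02)
    if k.sum()>2:print("fwd",round(lo,2),k.sum(),"z90-tcp",(np.percentile(q[k,2],85)-p[2]).round(4),"lat",a[k,1].min().round(3),a[k,1].max().round(3))
E
python3 look.py
```

```text
pose [ 0.4529 -0.2259  0.1413 -0.4753] F [-4.8 -1.   2.4] M [-0.23  0.54 -0.21] axis torque 0.061 r 0.0891 t 21.75
fwd -0.08 3 z90-tcp -0.0048 lat 0.006 0.011
fwd -0.06 13 z90-tcp 0.0001 lat 0.003 0.012
fwd -0.04 13 z90-tcp 0.0047 lat -0.005 0.011
fwd -0.02 25 z90-tcp 0.0364 lat -0.01 0.023
fwd 0.0 21 z90-tcp 0.0355 lat -0.012 0.03
fwd 0.02 13 z90-tcp 0.0163 lat -0.013 0.02
fwd 0.04 38 z90-tcp 0.0198 lat -0.031 0.032
fwd 0.06 36 z90-tcp 0.0223 lat -0.035 0.039
fwd 0.08 9 z90-tcp 0.028 lat -0.037 0.034
fwd 0.1 4 z90-tcp 0.0296 lat -0.036 0.031
```

```bash
python3 - <<'E'
from h import *
s=read_camera("scene");d=cv2.imread("pics/d1.png")[:,420:];
hs=cv2.cvtColor(d,cv2.COLOR_BGR2HSV);b=cv2.inRange(hs,(100,110,60),(128,255,255));v,u=np.nonzero(b);k=(v>60)&(v<220)&(u>130)&(u<235);u,v=u[k],v[k]
U=290+(u+.5)/380*120-.5;V=150+(v+.5)/346*100-.5
print("d1 blue u",U.min(),U.max(),"v",V.min(),V.max(),"bottom at",U[V>V.max()-1].mean())
p=np.array([.4664,-.2078,.1438,-.7317])
for tilt in(0,.05,.1,.2):
    f_=np.array([np.cos(p[3]),np.sin(p[3])]);P=[]
    for a in(-.0885,.0275+.0,.087,.128):
        P.append([*(p[:2]+a*np.cos(tilt)*f_),p[2]+.0064+a*np.sin(tilt)])
    print(tilt,proj(s,P).round(1).tolist())
p=pose();print("now");H=hsv(s);b=cv2.inRange(H,(105,120,60),(125,255,255));b[:,:320]=0;b[:,400:]=0;b[:150]=0;b[240:]=0;v,u=np.nonzero(b);print(u.min(),u.max(),v.min(),v.max(),u[v>v.max()-1].mean())
for tilt in(0,.1,.2):
    f_=np.array([np.cos(p[3]),np.sin(p[3])])
    print(tilt,proj(s,[[*(p[:2]+a*np.cos(tilt)*f_),p[2]+.0064+a*np.sin(tilt)] for a in(-.0885,.0275,.087,.128)]).round(1).tolist())
cv2.imwrite("pics/now.png",cv2.resize(s["frame"][155:235,325:405,::-1],(600,600),interpolation=cv2.INTER_CUBIC))
E
```

```text
d1 blue u 339.86842105263156 356.92105263157896 v 177.10115606936415 203.6907514450867 bottom at 352.58684210526314
0 [[352.8, 200.5], [350.6, 186.4], [349.6, 179.8], [348.9, 175.5]]
0.05 [[352.8, 201.6], [350.7, 186.0], [349.7, 178.8], [349.0, 174.0]]
0.1 [[352.7, 202.7], [350.7, 185.7], [349.8, 177.7], [349.1, 172.5]]
0.2 [[352.5, 204.8], [350.7, 185.1], [349.9, 175.8], [349.4, 169.7]]
now
340 361 174 202 360.5
0 [[365.7, 200.9], [354.9, 187.0], [349.8, 180.5], [346.5, 176.3]]
0.1 [[365.5, 203.1], [354.9, 186.3], [350.0, 178.5], [346.7, 173.3]]
0.2 [[365.1, 205.1], [355.0, 185.7], [350.2, 176.5], [347.1, 170.5]]
```

```bash
cat > tilt.py <<'E'
from h import *
p=pose();f_=np.array([np.cos(p[3]),np.sin(p[3])]);l_=np.array([-f_[1],f_[0]])
for n in("top","scene"):
    cs=[read_camera(n) for _ in range(4)];c=dict(cs[0]);c["z_map"]=np.median([k["z_map"] for k in cs],0);c["frame"]=np.mean([k["frame"] for k in cs],0).astype(np.uint8)
    X=cloud(c);H=hsv(c)
    b=(cv2.inRange(H,(103,120,70),(125,255,255))>0)&(abs(X[...,2]-p[2])<.05)&(np.hypot(X[...,0]-p[0],X[...,1]-p[1])<.16)
    if n=="top": b=cv2.erode(b.astype(np.uint8),np.ones((2,2)))>0
    q=X[b];d=q[:,:2]-p[:2];a=np.c_[d@f_,d@l_]
    L=a[:,0]>.05
    for lo in np.arange(-.1,.14,.03):
        k=(a[:,0]>=lo)&(a[:,0]<lo+.03)
        if k.sum()>2:print(n,"fwd",round(lo+.015,3),k.sum(),"dz 25/50/75 mm",(1e3*(np.percentile(q[k,2],[25,50,75])-p[2])).round(1))
    v,u=np.nonzero(b)
E
python3 tilt.py; python3 tq.py
```

```text
top fwd -0.055 10 dz 25/50/75 mm [-4.7 -2.2 -1.6]
top fwd 0.065 18 dz 25/50/75 mm [20.5 21.5 22.1]
top fwd 0.095 27 dz 25/50/75 mm [24.7 25.7 27.1]
top fwd 0.125 4 dz 25/50/75 mm [28.4 29.4 30. ]
scene fwd -0.055 13 dz 25/50/75 mm [-4.8 -3.1 -1.5]
scene fwd -0.025 13 dz 25/50/75 mm [0.1 1.5 4.5]
scene fwd 0.005 16 dz 25/50/75 mm [ 9.8 10.9 20.1]
scene fwd 0.035 20 dz 25/50/75 mm [13.5 15.  17.2]
scene fwd 0.065 56 dz 25/50/75 mm [14.9 18.7 20.9]
scene fwd 0.095 8 dz 25/50/75 mm [27.2 28.2 28.5]
pose [ 0.4529 -0.226   0.141  -0.4789] F [-5.1  1.5  2.2] M [ 0.08  0.5  -0.02] axis torque 0.064 r 0.089 t 22.45
```

The ring has cocked up (about 0.19 rad, head high) and is barely on the boss. I'll ease the grip so the wrench can pivot, raise the hand under the handle to level it without taking the ring off, then re-seat.

Call:
drive_tool(
  rows=[
    [[-1,0,0],0],
    [[-1,0,0],0],
    [[-1,0,-2],0],
    [[-1,0,-4],0],
    [[-1,0,-4],0],
  ],
  grip=10,
  force=4,
)

```text
time_s: 22.95
position: [0.4525, -0.2255, 0.1453]
ee_rot: [0.971, -0.238, -0.0, -0.0]
ft_force: [-0.9, 0.9, -2.2]
opening: 0.0239
grasp_force: 4.0
```

```bash
python3 tq.py; python3 tilt.py
```

```text
pose [ 0.4525 -0.2255  0.1453 -0.48  ] F [-0.9  0.9 -2.2] M [ 0.19  0.26 -0.03] axis torque -0.06 r 0.0895 t 22.95
top fwd -0.055 8 dz 25/50/75 mm [-2.9 -1.5 -0. ]
top fwd 0.065 18 dz 25/50/75 mm [19.  20.3 20.6]
top fwd 0.095 31 dz 25/50/75 mm [21.7 22.6 23.8]
scene fwd -0.055 19 dz 25/50/75 mm [-4.2 -2.4 -0. ]
scene fwd -0.025 10 dz 25/50/75 mm [1.6 2.6 3.9]
scene fwd 0.005 22 dz 25/50/75 mm [ 9.9 11.1 30.4]
scene fwd 0.035 16 dz 25/50/75 mm [13.8 15.2 16. ]
scene fwd 0.065 61 dz 25/50/75 mm [11.6 17.5 19.1]
scene fwd 0.095 9 dz 25/50/75 mm [24.5 25.4 26.4]
```

Call:
drive_tool(
  rows=[
    [[0,0,0],0],
    [[0,0,0],0],
    [[0,0,0],0],
  ],
  grip=24,
  force=3,
)

```text
time_s: 23.65
position: [0.4525, -0.2256, 0.1451]
ee_rot: [0.971, -0.238, 0.0, 0.0]
ft_force: [-0.6, 0.5, -2.5]
opening: 0.0241
grasp_force: 2.4
```

```bash
python3 tq.py; python3 tilt.py
```

```text
pose [ 0.4525 -0.2256  0.1451 -0.4802] F [-0.6  0.5 -2.5] M [0.2  0.21 0.04] axis torque 0.029 r 0.0895 t 23.65
top fwd -0.055 9 dz 25/50/75 mm [-2.8 -1.4  1.1]
top fwd 0.065 16 dz 25/50/75 mm [18.7 19.1 20.1]
top fwd 0.095 27 dz 25/50/75 mm [21.5 23.1 24.3]
scene fwd -0.055 18 dz 25/50/75 mm [-3.6 -1.2 -0.1]
scene fwd -0.025 11 dz 25/50/75 mm [0.7 3.4 4.4]
scene fwd 0.005 22 dz 25/50/75 mm [10.1 11.1 31.7]
scene fwd 0.035 21 dz 25/50/75 mm [11.8 14.2 15.6]
scene fwd 0.065 57 dz 25/50/75 mm [12.9 18.  19.7]
scene fwd 0.095 7 dz 25/50/75 mm [24.6 24.7 26.2]
```

Call:
drive_tool(
  rows=[
    [[0,0,-1],0],
    [[0,0,-2],0],
    [[0,0,-3],0],
    [[0,0,-4],0],
    [[0,0,-4],0],
  ],
  grip=10,
  force=3,
)

```text
time_s: 24.55
position: [0.4526, -0.2257, 0.1494]
ee_rot: [0.971, -0.238, 0.0, 0.0]
ft_force: [-0.7, 0.6, -2.4]
opening: 0.024
grasp_force: 3.0
```

```bash
python3 tq.py; python3 tilt.py
```

```text
pose [ 0.4526 -0.2257  0.1494 -0.4802] F [-0.7  0.6 -2.4] M [0.16 0.22 0.05] axis torque 0.026 r 0.0894 t 24.55
top fwd -0.055 10 dz 25/50/75 mm [-0.4  0.6  1.4]
top fwd 0.065 19 dz 25/50/75 mm [14.7 15.7 16.7]
top fwd 0.095 21 dz 25/50/75 mm [18.2 19.7 20.6]
scene fwd -0.055 16 dz 25/50/75 mm [-2.8 -0.2  1.4]
scene fwd -0.025 13 dz 25/50/75 mm [0.7 3.6 4.7]
scene fwd 0.005 22 dz 25/50/75 mm [ 9.8 10.8 34.5]
scene fwd 0.035 17 dz 25/50/75 mm [10.6 12.6 13.8]
scene fwd 0.065 64 dz 25/50/75 mm [10.1 14.8 17.1]
scene fwd 0.095 7 dz 25/50/75 mm [19.8 22.  22.2]
scene fwd 0.125 4 dz 25/50/75 mm [23.5 24.5 24.7]
```

Works: the ring's height holds while the tilt falls. Continue.

Call:
drive_tool(
  rows=[
    [[0,0,-1.5],0],
    [[0,0,-3],0],
    [[0,0,-4.5],0],
    [[0,0,-6],0],
    [[0,0,-7],0],
  ],
)

```text
time_s: 25.45
position: [0.4526, -0.2257, 0.1564]
ee_rot: [0.971, -0.238, 0.0, 0.0]
ft_force: [0.1, 0.5, -2.3]
opening: 0.024
grasp_force: 3.0
```

Call:
drive_tool(
  rows=[
    [[0,0,-1],0],
    [[0,0,-2],0],
    [[0,0,-3],0],
    [[0,0,-3],0],
  ],
)

```text
time_s: 25.85
position: [0.4525, -0.2256, 0.1593]
ee_rot: [0.971, -0.238, 0.0, 0.0]
ft_force: [0.5, -0.5, -2.4]
opening: 0.0239
grasp_force: 3.0
```

```bash
python3 tq.py; python3 tilt.py
```

```text
pose [ 0.4525 -0.2256  0.1593 -0.4802] F [ 0.5 -0.5 -2.4] M [0.07 0.08 0.03] axis torque 0.047 r 0.0895 t 25.85
top fwd -0.055 11 dz 25/50/75 mm [4.3 4.9 5.5]
top fwd 0.065 22 dz 25/50/75 mm [8.4 9.1 9.6]
top fwd 0.095 28 dz 25/50/75 mm [ 9.   9.8 10.7]
top fwd 0.125 9 dz 25/50/75 mm [10.1 10.6 12.1]
scene fwd -0.055 16 dz 25/50/75 mm [2.9 4.1 6. ]
scene fwd -0.025 12 dz 25/50/75 mm [3.  5.3 6.3]
scene fwd 0.005 19 dz 25/50/75 mm [ 9.2 19.1 30.2]
scene fwd 0.035 15 dz 25/50/75 mm [ 7.2  9.4 10.2]
scene fwd 0.065 61 dz 25/50/75 mm [ 2.3  8.8 10.4]
scene fwd 0.095 11 dz 25/50/75 mm [11.4 11.8 12.5]
```

Call:
drive_tool(
  rows=[
    [[0,0,-1],0],
    [[0,0,-2],0],
    [[0,0,-2.5],0],
    [[0,0,-2.5],0],
  ],
)

```text
time_s: 26.65
position: [0.4525, -0.2256, 0.1617]
ee_rot: [0.971, -0.238, 0.0, 0.0]
ft_force: [0.0, -0.6, -2.4]
opening: 0.024
grasp_force: 3.0
```

Call:
drive_tool(
  rows=[
    [[0,0,0],0],
    [[0,0,0],0],
    [[0,0,0],0],
  ],
  grip=10,
  force=60,
)

```text
time_s: 26.95
position: [0.4525, -0.2256, 0.1616]
ee_rot: [0.971, -0.238, 0.0, -0.0]
ft_force: [0.3, 0.2, -1.5]
opening: 0.0234
grasp_force: 60.0
```

```bash
python3 tq.py; python3 tilt.py; python3 arc.py
```

```text
pose [ 0.4525 -0.2256  0.1616 -0.4802] F [ 0.3  0.2 -1.5] M [ 0.02  0.17 -0.01] axis torque -0.032 r 0.0895 t 26.95
top fwd -0.055 10 dz 25/50/75 mm [5.4 6.5 7.1]
top fwd 0.065 22 dz 25/50/75 mm [6.6 7.4 8.1]
top fwd 0.095 28 dz 25/50/75 mm [6.6 7.4 8.6]
top fwd 0.125 11 dz 25/50/75 mm [7.3 8.3 9. ]
scene fwd -0.055 15 dz 25/50/75 mm [3.8 7.1 8.4]
scene fwd -0.025 12 dz 25/50/75 mm [3.1 5.1 6.4]
scene fwd 0.005 21 dz 25/50/75 mm [ 7.8  9.7 25.3]
scene fwd 0.035 16 dz 25/50/75 mm [7.1 7.9 9.2]
scene fwd 0.065 57 dz 25/50/75 mm [0.5 6.1 9. ]
scene fwd 0.095 15 dz 25/50/75 mm [8.6 9.5 9.9]
logo 0 [nan nan]
ring 34 [ 0.52790204 -0.26402469] 0.001314251715460367 free [ 0.53028178 -0.26120144  0.03753388] fwd/left of tcp 0.08465434927069895 0.000773217152865128 ring-logo [nan nan] fwd,left nan nanarc.py:7: RuntimeWarning: Mean of empty slice.
  lg=d<.017;L=ray(c,[[u[lg].mean(),v[lg].mean()]],.153)[0,:2];print("logo",lg.sum(),L)
  ret = ret.dtype.type(ret / rcount)
```

Call:
drive_tool(
  rows=[
    [[1,0,0],0],
    [[2,0,0],0],
    [[3,0,0],0],
    [[4,0,0],0],
    [[4,0,0],0],
  ],
)

```text
time_s: 28.05
position: [0.456, -0.2274, 0.1615]
ee_rot: [0.971, -0.238, -0.0, -0.0]
ft_force: [-1.2, 0.6, -2.0]
opening: 0.0233
grasp_force: 60.0
```

```bash
python3 tq.py
```

```text
pose [ 0.456  -0.2274  0.1615 -0.4802] F [-1.2  0.6 -2. ] M [0.11 0.19 0.06] axis torque 0.059 r 0.0856 t 28.05
```

Call:
drive_tool(
  rows=[
    [[0,0,0.5],0],
    [[0,0,1],0],
    [[0,0,1],0],
  ],
)

```text
time_s: 28.35
position: [0.456, -0.2274, 0.1607]
ee_rot: [0.971, -0.238, -0.0, -0.0]
ft_force: [-1.8, 0.6, -0.1]
opening: 0.0236
grasp_force: 60.0
```

```bash
python3 tq.py
```

```text
pose [ 0.456  -0.2274  0.1607 -0.4802] F [-1.8  0.6 -0.1] M [0.1  0.26 0.02] axis torque 0.046 r 0.0856 t 28.35
```

Call:
drive_tool(
  rows=[
    [[0.7,11.1,-0.3],-0.13],
    [[2.9,22,-0.3],-0.26],
    [[6.4,32.5,-0.3],-0.39],
    [[11.3,42.5,-0.3],-0.52],
    [[17.4,51.7,-0.3],-0.65],
  ],
)

```text
time_s: 28.85
position: [0.4474, -0.2818, 0.1608]
ee_rot: [0.996, 0.087, -0.0, 0.0]
ft_force: [0.6, 0.0, -2.3]
opening: 0.0233
grasp_force: 60.0
```

Call:
drive_tool(
  rows=[
    [[0.7,11.1,0],-0.13],
    [[2.9,22,0],-0.26],
    [[4.9,28.4,0],-0.34],
    [[4.9,28.4,0],-0.34],
  ],
)

```text
time_s: 29.25
position: [0.4573, -0.3092, 0.1608]
ee_rot: [0.968, 0.252, -0.0, 0.0]
ft_force: [-1.3, -0.3, -1.4]
opening: 0.0234
grasp_force: 60.0
```

```bash
python3 tq.py;python3 tilt.py;python3 arc.py 2>/dev/null
```

```text
pose [ 0.4573 -0.3092  0.1608  0.5094] F [-1.3 -0.3 -1.4] M [0.01 0.2  0.03] axis torque -0.002 r 0.0864 t 29.25
top fwd -0.085 16 dz 25/50/75 mm [5.4 6.  6.7]
top fwd 0.035 29 dz 25/50/75 mm [5.8 7.  7.8]
top fwd 0.065 35 dz 25/50/75 mm [6.9 7.5 8. ]
top fwd 0.095 54 dz 25/50/75 mm [5.4 7.2 8. ]
top fwd 0.125 48 dz 25/50/75 mm [7.1 7.8 8.8]
scene fwd 0.035 11 dz 25/50/75 mm [2.7 5.7 8.6]
scene fwd 0.065 45 dz 25/50/75 mm [-0.4  4.6  8.2]
scene fwd 0.095 33 dz 25/50/75 mm [-0.7  4.   8. ]
scene fwd 0.125 12 dz 25/50/75 mm [7.2 9.4 9.8]
logo 44 [ 0.53258839 -0.26471219]
ring 36 [ 0.53283808 -0.26520351] 0.0009818709921029548 free [ 0.53311787 -0.26482618  0.04012493] fwd/left of tcp 0.08707830313828652 0.0006147775054563079 ring-logo [ 0.00024969 -0.00049133] fwd,left -2.171968127783397e-05 -0.0005507035566495435
```

Ring and logo centres now agree within 0.6 mm and the wrench is level. Sweep clockwise with a light press until it drops in.

Call:
drive_tool(
  rows=[
    [[0.1,-4.4,0.5],0.05],
    [[0.4,-8.7,0.8],0.1],
    [[1,-13,0.8],0.15],
    [[1.7,-17.3,0.8],0.2],
  ],
)

```text
time_s: 30.25
position: [0.4502, -0.2924, 0.1601]
ee_rot: [0.988, 0.153, 0.0, 0.0]
ft_force: [0.1, 0.1, -2.6]
opening: 0.0231
grasp_force: 60.0
```

Call:
drive_tool(
  rows=[
    [[0.1,-4.4,0],0.05],
    [[0.4,-8.7,0],0.1],
    [[1,-13,0],0.15],
    [[1.7,-17.3,0],0.2],
  ],
)

```text
time_s: 30.65
position: [0.4465, -0.2754, 0.1601]
ee_rot: [0.999, 0.054, 0.0, 0.0]
ft_force: [0.3, -0.0, -1.8]
opening: 0.0236
grasp_force: 60.0
```

```bash
python3 tq.py
```

```text
pose [ 0.4465 -0.2754  0.1601  0.1075] F [ 0.3 -0.  -1.8] M [-0.01  0.2   0.04] axis torque 0.043 r 0.0862 t 30.65
```

Call:
drive_tool(
  rows=[
    [[0,0,0.7],0],
    [[0,0,1.5],0],
    [[0,0,1.5],0],
  ],
)

```text
time_s: 30.95
position: [0.4466, -0.2757, 0.1585]
ee_rot: [0.998, 0.055, -0.0, 0.0]
ft_force: [-0.5, -0.3, -3.0]
opening: 0.0232
grasp_force: 60.0
```

Call:
drive_tool(
  rows=[
    [[0,0,0.5],0],
    [[0,0,1],0],
    [[0,0,1],0],
  ],
)

```text
time_s: 31.25
position: [0.4465, -0.2756, 0.1575]
ee_rot: [0.998, 0.055, -0.0, -0.0]
ft_force: [0.0, 0.9, -1.7]
opening: 0.0233
grasp_force: 60.0
```

```bash
python3 tq.py
```

```text
pose [ 0.4465 -0.2756  0.1575  0.1098] F [ 0.   0.9 -1.7] M [0.   0.17 0.01] axis torque -0.068 r 0.0863 t 31.25
```

Call:
drive_tool(
  rows=[
    [[0,0,1],0],
    [[0,0,2],0],
    [[0,0,3],0],
    [[0,0,3],0],
  ],
)

```text
time_s: 31.65
position: [0.4465, -0.2755, 0.1544]
ee_rot: [0.998, 0.055, -0.0, -0.0]
ft_force: [0.2, 0.6, -2.0]
opening: 0.0232
grasp_force: 60.0
```

Call:
drive_tool(
  rows=[
    [[0,0,1],0],
    [[0,0,2],0],
    [[0,0,3],0],
    [[0,0,3],0],
  ],
)

```text
time_s: 32.05
position: [0.4465, -0.2755, 0.1514]
ee_rot: [0.998, 0.055, -0.0, -0.0]
ft_force: [-0.5, -0.4, -2.3]
opening: 0.0234
grasp_force: 60.0
```

```bash
python3 tq.py
```

```text
pose [ 0.4465 -0.2755  0.1514  0.1098] F [-0.5 -0.4 -2.3] M [-0.06  0.24 -0.05] axis torque -0.024 r 0.0863 t 32.05
```

Call:
drive_tool(
  rows=[
    [[0,0,1],0],
    [[0,0,2],0],
    [[0,0,3],0],
    [[0,0,4],0],
    [[0,0,4],0],
  ],
)

```text
time_s: 32.55
position: [0.4465, -0.2755, 0.1474]
ee_rot: [0.998, 0.055, -0.0, -0.0]
ft_force: [0.3, -0.3, -2.2]
opening: 0.0235
grasp_force: 60.0
```

Call:
drive_tool(
  rows=[
    [[0,0,0.7],0],
    [[0,0,1.5],0],
    [[0,0,1.5],0],
  ],
)

```text
time_s: 32.85
position: [0.4465, -0.2755, 0.146]
ee_rot: [0.998, 0.055, -0.0, -0.0]
ft_force: [-0.3, 0.1, -2.6]
opening: 0.0232
grasp_force: 60.0
```

Call:
drive_tool(
  rows=[
    [[0,0,0.8],0],
    [[0,0,0.8],0],
  ],
)

```text
time_s: 33.05
position: [0.4465, -0.2755, 0.1452]
ee_rot: [0.998, 0.055, -0.0, -0.0]
ft_force: [-0.9, 0.8, -1.9]
opening: 0.0231
grasp_force: 60.0
```

Call:
drive_tool(
  rows=[
    [[0,0,0.8],0],
    [[0,0,0.8],0],
  ],
)

```text
time_s: 33.25
position: [0.4465, -0.2755, 0.1444]
ee_rot: [0.998, 0.055, -0.0, -0.0]
ft_force: [-0.7, 0.1, -2.8]
opening: 0.023
grasp_force: 60.0
```

```bash
python3 tq.py;python3 tilt.py | grep top
```

```text
pose [ 0.4465 -0.2755  0.1444  0.1098] F [-0.7  0.1 -2.8] M [-0.03  0.19 -0.  ] axis torque -0.015 r 0.0863 t 33.25
top fwd 0.035 16 dz 25/50/75 mm [6.7 7.1 7.8]
top fwd 0.065 53 dz 25/50/75 mm [6.6 7.3 8.1]
top fwd 0.095 72 dz 25/50/75 mm [5.8 6.9 7.9]
top fwd 0.125 42 dz 25/50/75 mm [6.6 7.6 8.5]
```

Call:
drive_tool(
  rows=[
    [[0,0,0.8],0],
    [[0,0,0.8],0],
  ],
)

```text
time_s: 33.85
position: [0.4465, -0.2755, 0.1436]
ee_rot: [0.998, 0.055, -0.0, -0.0]
ft_force: [-0.2, -0.1, -2.0]
opening: 0.0236
grasp_force: 60.0
```

Call:
drive_tool(
  rows=[
    [[0,0,0.6],0],
    [[0,0,0.6],0],
  ],
)

```text
time_s: 34.05
position: [0.4465, -0.2755, 0.143]
ee_rot: [0.998, 0.055, -0.0, -0.0]
ft_force: [0.1, -0.1, -1.8]
opening: 0.0233
grasp_force: 60.0
```

Call:
drive_tool(
  rows=[
    [[0,0,0.5],0],
    [[0,0,0.5],0],
  ],
)

```text
time_s: 34.25
position: [0.4466, -0.2756, 0.1428]
ee_rot: [0.998, 0.055, 0.0, 0.0]
ft_force: [-0.1, 0.7, -1.1]
opening: 0.0232
grasp_force: 60.0
```

```bash
python3 tq.py
```

```text
pose [ 0.4466 -0.2756  0.1428  0.1098] F [-0.1  0.7 -1.1] M [0.02 0.22 0.01] axis torque -0.046 r 0.0862 t 34.25
```

Re-seated fully, about 2–3 mm lower than at the start. Now drive gently with no down-press, watching the axis torque.

Call:
drive_tool(
  rows=[
    [[0.1,-4.3,0],0.05],
    [[0.4,-8.6,0],0.1],
    [[0.4,-8.6,0],0.1],
  ],
)

```text
time_s: 34.55
position: [0.4461, -0.2668, 0.1428]
ee_rot: [1.0, 0.005, 0.0, 0.0]
ft_force: [-0.5, 0.4, -0.9]
opening: 0.0236
grasp_force: 60.0
```

```bash
python3 tq.py
```

```text
pose [ 0.4461 -0.2668  0.1428  0.01  ] F [-0.5  0.4 -0.9] M [ 0.06  0.28 -0.02] axis torque -0.054 r 0.0862 t 34.55
```

Call:
drive_tool(
  rows=[
    [[0.1,-4.3,0],0.05],
    [[0.4,-8.6,0],0.1],
    [[0.4,-8.6,0],0.1],
  ],
)

```text
time_s: 34.85
position: [0.446, -0.2587, 0.1427]
ee_rot: [0.999, -0.044, -0.0, 0.0]
ft_force: [-2.5, -1.4, -0.6]
opening: 0.0234
grasp_force: 60.0
```

```bash
python3 tq.py
```

```text
pose [ 0.446  -0.2587  0.1427 -0.0886] F [-2.5 -1.4 -0.6] M [-0.26  0.57 -0.01] axis torque 0.13 r 0.0867 t 34.85
```

Call:
drive_tool(
  rows=[
    [[0.1,-4.3,0],0.05],
    [[0.4,-8.6,0],0.1],
    [[0.4,-8.6,0],0.1],
  ],
)

```text
time_s: 35.15
position: [0.4469, -0.2514, 0.1428]
ee_rot: [0.996, -0.093, -0.0, 0.002]
ft_force: [-4.0, -6.0, -1.3]
opening: 0.0235
grasp_force: 60.2
```

```bash
python3 tq.py;python3 tilt.py | grep top
```

```text
pose [ 0.4469 -0.2514  0.1428 -0.1865] F [-4.  -6.  -1.3] M [-0.81  0.75  0.49] axis torque 1.06 r 0.0866 t 35.15
top fwd 0.065 43 dz 25/50/75 mm [6.7 7.3 8.3]
top fwd 0.095 51 dz 25/50/75 mm [7.3 7.9 8.6]
top fwd 0.125 38 dz 25/50/75 mm [7.5 8.1 8.8]
```

Call:
drive_tool(
  rows=[
    [[0.1,-4.3,0],0.05],
    [[0.1,-4.3,0],0.05],
  ],
)

```text
time_s: 35.75
position: [0.4477, -0.2478, 0.1429]
ee_rot: [0.993, -0.118, -0.001, 0.002]
ft_force: [-5.3, -7.9, 0.3]
opening: 0.0232
grasp_force: 60.4
```

```bash
python3 tq.py;python3 tilt.py | grep top
```

```text
pose [ 0.4477 -0.2478  0.1429 -0.2358] F [-5.3 -7.9  0.3] M [-1.11  0.9   0.74] axis torque 1.507 r 0.0866 t 35.75
top fwd 0.065 39 dz 25/50/75 mm [6.3 7.6 8. ]
top fwd 0.095 45 dz 25/50/75 mm [6.9 7.8 8.5]
top fwd 0.125 36 dz 25/50/75 mm [7.5 8.3 9. ]
```

Torque climbs to 1.5 N m (over twice the thread's 0.7) with the wrench level and seated, so this is the hard stop. I'll swing back to unload it and clear the view of the marks.

Call:
drive_tool(
  rows=[
    [[0.7,11.1,0],-0.13],
    [[2.9,22,0],-0.26],
    [[6.5,32.9,0],-0.39],
    [[11.4,43,0],-0.52],
    [[17.6,52.3,0],-0.65],
  ],
)

```text
time_s: 36.65
position: [0.4528, -0.301, 0.1426]
ee_rot: [0.978, 0.207, -0.0, -0.0]
ft_force: [-1.3, 2.7, 0.0]
opening: 0.0235
grasp_force: 60.0
```

Call:
drive_tool(
  rows=[
    [[0.7,11.1,0],-0.13],
    [[2.9,22,0],-0.26],
    [[5,28.7,0],-0.34],
    [[5,28.7,0],-0.34],
  ],
)

```text
time_s: 37.05
position: [0.4694, -0.3257, 0.1426]
ee_rot: [0.93, 0.367, -0.0, -0.0]
ft_force: [-1.7, 0.2, 0.2]
opening: 0.0236
grasp_force: 60.0
```

```bash
python3 tq.py;python3 tilt.py|grep top;python3 - <<'E'
from h import *
cs=[read_camera("scene") for _ in range(6)];s=dict(cs[0]);s["frame"]=np.mean([k["frame"] for k in cs],0).astype(np.uint8);H=hsv(s)
for z in(.015,.035,.045): print(z,proj(s,[[.464,-.272,z]]))
o=cv2.inRange(H,(0,90,90),(16,255,255));v,u=np.nonzero(o);k=(u>330)&(u<400)&(v>190)&(v<235)
print(np.c_[u,v][k].tolist())
cv2.imwrite("pics/m.png",cv2.resize(s["frame"][165:235,320:400,::-1],(800,600*7//6*1 if 0 else 600),interpolation=cv2.INTER_CUBIC))
E
```

```text
pose [ 0.4694 -0.3257  0.1426  0.7515] F [-1.7  0.2  0.2] M [-0.04  0.21  0.05] axis torque -0.066 r 0.0866 t 37.05
top fwd -0.085 18 dz 25/50/75 mm [5.2 5.8 6.6]
top fwd 0.035 41 dz 25/50/75 mm [5.9 6.8 8.1]
top fwd 0.065 27 dz 25/50/75 mm [6.5 7.4 8.1]
top fwd 0.095 43 dz 25/50/75 mm [7.3 7.8 8.8]
top fwd 0.125 49 dz 25/50/75 mm [7.7 8.4 9.4]
0.015 [[360.99839735 216.95334818]]
0.035 [[361.39758765 212.3951046 ]]
0.045 [[361.59885854 210.09684803]]
[]
```

View pics/m.png

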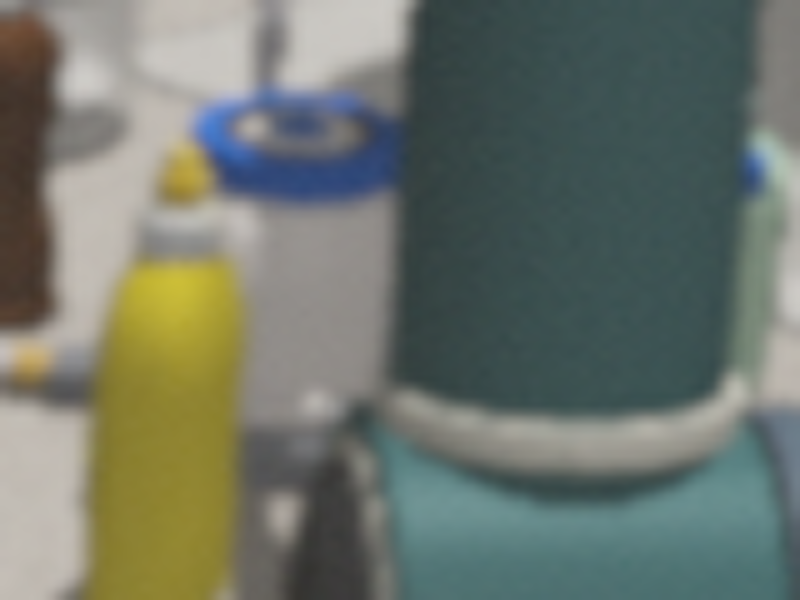

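The ring is fully seated and flush with the boss top at crop (305,125); the arm hides the marks at (410,390). One more drive stroke with torque readings to confirm the stop.

Call:
drive_tool(
  rows=[
    [[0.7,-11.1,0],0.13],
    [[2.9,-22,0],0.26],
    [[2.9,-22,0],0.26],
  ],
)

```text
time_s: 38.05
position: [0.4557, -0.3065, 0.1427]
ee_rot: [0.97, 0.242, -0.0, 0.0]
ft_force: [-1.6, -1.9, 0.2]
opening: 0.0233
grasp_force: 60.0
```

```bash
python3 tq.py
```

```text
pose [ 0.4557 -0.3065  0.1427  0.4897] F [-1.6 -1.9  0.2] M [-0.3   0.34 -0.05] axis torque 0.036 r 0.0866 t 38.05
```

Call:
drive_tool(
  rows=[
    [[0.4,-8.6,0],0.1],
    [[0.4,-8.6,0],0.1],
  ],
)

```text
time_s: 38.25
position: [0.4525, -0.2998, 0.1429]
ee_rot: [0.981, 0.195, -0.0, 0.001]
ft_force: [-2.0, -4.1, -1.2]
opening: 0.0235
grasp_force: 60.0
```

```bash
python3 tq.py
```

```text
pose [ 0.4525 -0.2998  0.1429  0.3935] F [-2.  -4.1 -1.2] M [-0.64  0.5   0.26] axis torque 0.517 r 0.0866 t 38.25
```

Call:
drive_tool(
  rows=[
    [[0.1,-6,0],0.07],
    [[0.1,-6,0],0.07],
  ],
)

```text
time_s: 38.45
position: [0.4507, -0.2953, 0.143]
ee_rot: [0.987, 0.162, -0.0, 0.002]
ft_force: [-0.9, -5.9, -2.0]
opening: 0.0234
grasp_force: 60.3
```

```bash
python3 tq.py
```

```text
pose [ 0.4507 -0.2953  0.143   0.3255] F [-0.9 -5.9 -2. ] M [-0.96  0.38  0.71] axis torque 1.172 r 0.0866 t 38.45
```

Call:
drive_tool(
  rows=[
    [[0.1,-6,0],0.07],
    [[0.1,-6,0],0.07],
  ],
)

```text
time_s: 38.65
position: [0.4492, -0.2904, 0.1433]
ee_rot: [0.992, 0.128, 0.0, 0.003]
ft_force: [-1.9, -8.6, -2.8]
opening: 0.0235
grasp_force: 60.7
```

```bash
python3 tq.py
```

```text
pose [ 0.4492 -0.2904  0.1433  0.2568] F [-1.9 -8.6 -2.8] M [-1.28  0.41  1.  ] axis torque 1.669 r 0.0866 t 38.65
```

Torque rises linearly to 1.67 N m with no give, as on the last stroke: the dome is home. Unload, then lift straight up.

Call:
drive_tool(
  rows=[
    [[0.7,11.1,0],-0.13],
    [[2.5,20.6,0],-0.24],
    [[2.5,20.6,0],-0.24],
  ],
)

```text
time_s: 38.95
position: [0.4564, -0.3078, 0.1425]
ee_rot: [0.97, 0.244, -0.0, -0.0]
ft_force: [-2.4, 0.4, -0.2]
opening: 0.0233
grasp_force: 60.0
```

```bash
python3 tq.py
```

```text
pose [ 0.4564 -0.3078  0.1425  0.4933] F [-2.4  0.4 -0.2] M [-0.03  0.32  0.14] axis torque 0.007 r 0.0866 t 38.95
```

Call:
drive_tool(
  rows=[
    [[0,0,-1],0],
    [[0,0,-2],0],
    [[0,0,-3],0],
    [[0,0,-4],0],
  ],
)

```text
time_s: 39.35
position: [0.456, -0.3068, 0.1466]
ee_rot: [0.97, 0.242, -0.0, -0.0]
ft_force: [-0.1, -0.5, -2.4]
opening: 0.0234
grasp_force: 60.0
```

```bash
python3 tq.py; python3 tilt.py | grep top
```

```text
pose [ 0.456  -0.3068  0.1466  0.4898] F [-0.1 -0.5 -2.4] M [-0.12  0.22 -0.03] axis torque 0.01 r 0.0864 t 39.35
top fwd -0.085 12 dz 25/50/75 mm [5.3 6.4 7. ]
top fwd 0.035 25 dz 25/50/75 mm [6.2 6.6 7.4]
top fwd 0.065 26 dz 25/50/75 mm [6.3 7.1 8.2]
top fwd 0.095 51 dz 25/50/75 mm [4.6 7.3 8.4]
top fwd 0.125 46 dz 25/50/75 mm [6.9 8.  8.7]
```

Call:
drive_tool(
  rows=[
    [[0,0,-4],0],
    [[0,0,-8],0],
    [[0,0,-13],0],
    [[0,0,-19],0],
    [[0,0,-26],0],
  ],
)

```text
time_s: 40.25
position: [0.4561, -0.3072, 0.1733]
ee_rot: [0.97, 0.242, 0.0, 0.0]
ft_force: [-0.8, 0.4, -1.8]
opening: 0.0232
grasp_force: 60.0
```

Call:
drive_tool(
  rows=[
    [[0,0,-12],0],
    [[0,0,-30],0],
    [[0,0,-50],0],
    [[0,0,-70],0],
    [[0,0,-82],0],
  ],
)

```text
time_s: 40.75
position: [0.4568, -0.3077, 0.2575]
ee_rot: [0.97, 0.242, 0.001, 0.001]
ft_force: [0.8, 0.2, -2.2]
opening: 0.0235
grasp_force: 60.0
```

```bash
python3 tq.py; python3 - <<'E'
from h import *
p=pose()
way(p,[[.42,-.20,.254,.25],[.40,-.04,.254,.0],[.40,.11,.254,-.1],[.41,.26,.254,-.16],[.516,.3775,.25,-.177]])
c=read_camera("scene");H=hsv(c)
o=cv2.inRange(H,(0,90,90),(16,255,255));v,u=np.nonzero(o);k=(u>330)&(u<400)&(v>190)&(v<235);print(np.c_[u,v][k].tolist())
E
```

```text
pose [ 0.4568 -0.3077  0.2575  0.4898] F [ 0.8  0.2 -2.2] M [-0.08  0.18 -0.06] axis torque -0.041 r 0.0861 t 40.75
[ 0.42  -0.2    0.254  0.25 ] -> [  18.2 -112.4    3.5] 0.24
[ 0.4   -0.04   0.254  0.   ] -> [  20.2 -160.    -0. ] 0.25
[ 0.4    0.11   0.254 -0.1  ] -> [   0. -150.   -0.] 0.1
[ 0.41   0.26   0.254 -0.16 ] -> [  -5.  -150.2   -0. ] 0.06
[ 0.516  0.378  0.25  -0.177] -> [  85.9 -132.9    4. ] 0.017
[]
```

Call:
drive_tool(
  rows=[
    [[4,-20,0],0.05],
    [[8,-44,1],0.1],
    [[11,-68,2],0.15],
    [[15,-92,3],0.2],
    [[18.2,-112.4,3.5],0.24],
  ],
)

```text
time_s: 41.3
position: [0.4184, -0.1981, 0.2505]
ee_rot: [0.992, 0.124, -0.0, -0.0]
ft_force: [0.2, 0.6, -2.7]
opening: 0.0236
grasp_force: 60.0
```

Call:
drive_tool(
  rows=[
    [[4,-32,0],0.05],
    [[8,-64,0],0.1],
    [[12,-96,0],0.15],
    [[16,-128,0],0.2],
    [[20.2,-160,0],0.25],
  ],
)

```text
time_s: 41.8
position: [0.3986, -0.0381, 0.2508]
ee_rot: [1.0, -0.001, -0.0, -0.0]
ft_force: [0.2, -0.5, -2.8]
opening: 0.0237
grasp_force: 60.0
```

Call:
drive_tool(
  rows=[
    [[0,-30,0],0.02],
    [[0,-60,0],0.04],
    [[0,-90,0],0.06],
    [[0,-120,0],0.08],
    [[0,-150,0],0.1],
  ],
)

```text
time_s: 42.3
position: [0.3988, 0.1119, 0.2509]
ee_rot: [0.999, -0.05, -0.0, 0.0]
ft_force: [0.2, -0.1, -2.4]
opening: 0.0234
grasp_force: 60.0
```

Call:
drive_tool(
  rows=[
    [[-1,-30,0],0.012],
    [[-2,-60,0],0.024],
    [[-3,-90,0],0.036],
    [[-4,-120,0],0.048],
    [[-5,-150,0],0.06],
  ],
)

```text
time_s: 42.8
position: [0.4089, 0.2616, 0.2507]
ee_rot: [0.997, -0.08, -0.0, 0.0]
ft_force: [1.3, -0.3, -2.1]
opening: 0.0233
grasp_force: 60.0
```

Call:
drive_tool(
  rows=[
    [[20,-32,1],0.004],
    [[40,-64,2],0.008],
    [[60,-95,3],0.012],
    [[78,-122,4],0.017],
    [[85.9,-132.9,4],0.017],
  ],
)

```text
time_s: 43.3
position: [0.5164, 0.3797, 0.2459]
ee_rot: [0.996, -0.088, -0.0, 0.0]
ft_force: [-0.6, -0.3, -2.1]
opening: 0.0235
grasp_force: 60.0
```

Call:
drive_tool(
  rows=[
    [[0,0,0],0],
    [[0,0,0],0],
  ],
)

```text
time_s: 43.5
position: [0.5146, 0.3771, 0.2465]
ee_rot: [0.996, -0.088, -0.001, 0.001]
ft_force: [-0.8, 0.2, -3.0]
opening: 0.0235
grasp_force: 60.0
```

```bash
python3 tq.py; python3 tilt.py|grep top; python3 - <<'E'
from h import *
p=pose();way(p,[[.5155,.3775,.034,-.177]])
X0=cloud(np.load("avg.npz"));c=read_camera("top");X=cloud(c);H=hsv(c)
for nm,(x0,x1,y0,y1,zl,zh) in dict(dish=(.38,.5,-.17,-.05,.15,.22),mill=(.64,.75,-.3,-.2,.15,.18),pump=(.40,.52,-.48,-.36,.15,.18),boss=(.49,.57,-.31,-.22,.145,.16),shoulder=(.50,.565,-.30,-.23,.126,.138),garlic=(.65,.75,.3,.42,.04,.08),lemon=(.45,.57,.24,.34,.04,.08),tin=(.45,.6,.41,.53,.05,.07)).items():
    for Y in(X0,X):
        k=(Y[...,0]>x0)&(Y[...,0]<x1)&(Y[...,1]>y0)&(Y[...,1]<y1)&(Y[...,2]>zl)&(Y[...,2]<zh);print(nm,k.sum(),Y[k].mean(0).round(4),np.median(Y[k][:,2]).round(4))
k=(X[...,2]>.145)&(X[...,2]<.165)&(np.hypot(X[...,0]-.533,X[...,1]+.266)<.04);q=X[k][:,:2];z=q-q.mean(0);z=z[:,0]+1j*z[:,1];M=(abs(z)**6*np.exp(6j*np.angle(z))).sum();print("hex deg",np.degrees(np.angle(M))/6)
for n in("top","scene"):
    c=read_camera(n);H=hsv(c);o=cv2.inRange(H,(0,80,80),(17,255,255))|cv2.inRange(H,(174,80,80),(180,255,255));v,u=np.nonzero(o);g=proj(c,[[.532,-.266,.05]])[0];k=np.hypot(u-g[0],v-g[1])<38
    print(n,[(a,b,*ray(c,[[a,b]],.035)[0,:2].round(3)) for a,b in np.c_[u,v][k].tolist()][:25])
E
```

```text
pose [ 0.5146  0.3771  0.2465 -0.1772] F [-0.8  0.2 -3. ] M [0.02 0.2  0.05] axis torque 0.56 r 0.6436 t 43.5
top fwd -0.055 16 dz 25/50/75 mm [1.5 3.8 4.8]
top fwd -0.025 8 dz 25/50/75 mm [2.9 4.1 5.1]
top fwd 0.035 19 dz 25/50/75 mm [6.6 7.7 8.5]
top fwd 0.065 75 dz 25/50/75 mm [6.2 7.4 8.2]
top fwd 0.095 78 dz 25/50/75 mm [6.8 7.8 8.3]
top fwd 0.125 49 dz 25/50/75 mm [7.3 8.2 8.9]
[ 0.516  0.378  0.034 -0.177] -> [  0.4  -0.  213.5] -0.0
dish 253 [ 0.4458 -0.1127  0.1743] 0.1636
dish 258 [ 0.4453 -0.1129  0.1739] 0.164
mill 172 [ 0.6838 -0.2519  0.1569] 0.1565
mill 164 [ 0.684  -0.2512  0.157 ] 0.156
pump 104 [ 0.4673 -0.4253  0.1701] 0.1723
pump 110 [ 0.4664 -0.4251  0.1689] 0.1712
boss 233 [ 0.5317 -0.2637  0.1527] 0.153
boss 223 [ 0.5316 -0.264   0.1501] 0.15
shoulder 357 [ 0.5306 -0.262   0.1328] 0.133
shoulder 343 [ 0.5301 -0.2623  0.1303] 0.13
garlic 258 [0.6784 0.3587 0.0556] 0.0559
garlic 253 [0.6783 0.3589 0.0557] 0.0561
lemon 321 [0.5101 0.2975 0.0611] 0.0625
lemon 320 [0.5102 0.2975 0.0609] 0.0619
tin 715 [0.545  0.4734 0.0565] 0.0564
tin 9 [0.5378 0.4682 0.0575] 0.0575
[... 960 characters left out ...]
188, np.float64(0.721), np.float64(-0.303)), (319, 189, np.float64(0.722), np.float64(-0.287)), (320, 189, np.float64(0.719), np.float64(-0.29)), (323, 189, np.float64(0.711), np.float64(-0.3)), (319, 190, np.float64(0.715), np.float64(-0.28)), (320, 190, np.float64(0.712), np.float64(-0.283)), (321, 190, np.float64(0.709), np.float64(-0.287)), (322, 190, np.float64(0.707), np.float64(-0.29)), (323, 190, np.float64(0.704), np.float64(-0.293)), (320, 191, np.float64(0.705), np.float64(-0.277)), (322, 191, np.float64(0.699), np.float64(-0.283)), (323, 191, np.float64(0.697), np.float64(-0.286)), (319, 192, np.float64(0.7), np.float64(-0.267)), (321, 192, np.float64(0.695), np.float64(-0.273))]
```

The dome checks out: it sank 2.6–3.0 mm and the hex turned 135° (2.36 rad, so it started at 0.24), and nothing else has moved. Now lower the wrench onto the hob cover.

Call:
drive_tool(
  rows=[
    [[0,0,30],0],
    [[0,0,70],0],
    [[0,0,110],0],
    [[0,0,145],0],
    [[0,0,170],0],
  ],
)

```text
time_s: 44.55
position: [0.514, 0.377, 0.0741]
ee_rot: [0.996, -0.088, -0.001, 0.001]
ft_force: [0.1, 1.1, -2.8]
opening: 0.0233
grasp_force: 60.0
```

Call:
drive_tool(
  rows=[
    [[0,0,12],0],
    [[0,0,22],0],
    [[0,0,28],0],
    [[0,0,32],0],
    [[0,0,32],0],
  ],
)

```text
time_s: 45.05
position: [0.5158, 0.3782, 0.0457]
ee_rot: [0.996, -0.088, 0.0, -0.0]
ft_force: [0.1, -0.5, -2.4]
opening: 0.0231
grasp_force: 60.0
```

Call:
drive_tool(
  rows=[
    [[0,0,2],0],
    [[0,0,4],0],
    [[0,0,5],0],
    [[0,0,5],0],
  ],
)

```text
time_s: 45.45
position: [0.5153, 0.3779, 0.0401]
ee_rot: [0.996, -0.088, -0.0, 0.0]
ft_force: [0.4, -0.4, -2.4]
opening: 0.0234
grasp_force: 60.0
```

```bash
python3 tq.py; python3 tilt.py|grep top
```

```text
pose [ 0.5153  0.3779  0.0401 -0.1772] F [ 0.4 -0.4 -2.4] M [-0.01  0.23  0.05] axis torque -0.21 r 0.6443 t 45.45
top fwd -0.025 3 dz 25/50/75 mm [3.3 3.7 4.7]
top fwd 0.065 31 dz 25/50/75 mm [5.6 6.8 8. ]
top fwd 0.095 39 dz 25/50/75 mm [6.8 7.6 8.1]
top fwd 0.125 30 dz 25/50/75 mm [6.5 7.8 8.7]
```

Call:
drive_tool(
  rows=[
    [[0,0,2],0],
    [[0,0,4],0],
    [[0,0,4],0],
  ],
)

```text
time_s: 46.15
position: [0.515, 0.3777, 0.0356]
ee_rot: [0.996, -0.088, -0.0, 0.0]
ft_force: [0.4, -0.9, -1.8]
opening: 0.0233
grasp_force: 60.0
```

Call:
drive_tool(
  rows=[
    [[0,0,1],0],
    [[0,0,1.5],0],
    [[0,0,1.5],0],
  ],
)

```text
time_s: 46.45
position: [0.5153, 0.3779, 0.0345]
ee_rot: [0.996, -0.088, -0.0, 0.0]
ft_force: [0.0, -0.8, -2.1]
opening: 0.0235
grasp_force: 60.0
```

Call:
drive_tool(
  rows=[
    [[0,0,1],0],
    [[0,0,1],0],
  ],
)

```text
time_s: 46.65
position: [0.5153, 0.3779, 0.0335]
ee_rot: [0.996, -0.088, -0.0, 0.0]
ft_force: [-0.6, 0.3, -1.5]
opening: 0.0234
grasp_force: 60.0
```

Call:
drive_tool(
  rows=[
    [[0,0,0.5],0],
    [[0,0,0.5],0],
  ],
)

```text
time_s: 46.85
position: [0.5154, 0.3779, 0.0332]
ee_rot: [0.996, -0.088, 0.0, -0.0]
ft_force: [-0.5, -0.1, -1.4]
opening: 0.0233
grasp_force: 60.0
```

Touching (handle end first). Ease the grip so the head settles, go down a little, then open.

Call:
drive_tool(
  rows=[
    [[0,0,0],0],
    [[0,0,0],0],
    [[0,0,0],0],
    [[0,0,0.7],0],
    [[0,0,1],0],
  ],
  grip=10,
  force=3,
)

```text
time_s: 47.35
position: [0.5155, 0.378, 0.0328]
ee_rot: [0.996, -0.088, 0.0, -0.0]
ft_force: [-2.1, -1.6, 4.9]
opening: 0.024
grasp_force: 3.0
```

```bash
python3 tq.py; python3 tilt.py|grep top
```

```text
pose [ 0.5155  0.378   0.0328 -0.1772] F [-2.1 -1.6  4.9] M [-0.23  0.47 -0.07] axis torque 1.309 r 0.6444 t 47.35
top fwd 0.065 31 dz 25/50/75 mm [5.7 6.5 7.3]
top fwd 0.095 36 dz 25/50/75 mm [5.7 6.6 7.4]
top fwd 0.125 22 dz 25/50/75 mm [5.6 6.2 7.1]
```

Call:
drive_tool(
  rows=[
    [[0,0,-0.5],0],
    [[0,0,-0.5],0],
    [[0,0,-0.5],0],
    [[0,0,-0.5],0],
  ],
  grip=44,
)

```text
time_s: 48.15
position: [0.5153, 0.3779, 0.0323]
ee_rot: [0.996, -0.088, -0.0, 0.0]
ft_force: [-0.1, 0.1, 0.3]
opening: 0.0441
grasp_force: 0.0
```

Call:
drive_tool(
  rows=[
    [[0,0,-5],0],
    [[0,0,-15],0],
    [[0,0,-35],0],
    [[0,0,-65],0],
    [[0,0,-100],0],
  ],
)

```text
time_s: 48.65
position: [0.5147, 0.3775, 0.1333]
ee_rot: [0.996, -0.088, -0.001, 0.001]
ft_force: [0.4, 0.5, -0.3]
opening: 0.0439
grasp_force: 0.0
```

Call:
drive_tool(
  rows=[
    [[-20,0,-30],0],
    [[-50,0,-60],0],
    [[-80,0,-80],0],
    [[-100,0,-90],0],
    [[-100,0,-90],0],
  ],
)

```text
time_s: 49.15
position: [0.416, 0.3969, 0.2263]
ee_rot: [0.996, -0.087, 0.002, -0.002]
ft_force: [0.6, 0.5, -0.0]
opening: 0.044
grasp_force: 0.0
```

```bash
python3 tq.py; python3 - <<'E'
from h import *
c=read_camera("top");X=cloud(c)
k=(X[...,2]>.029)&(X[...,2]<.048)&(X[...,0]>.42)&(X[...,0]<.655)&(X[...,1]>.315)&(X[...,1]<.415)
n,l,st,ce=cv2.connectedComponentsWithStats(k.astype(np.uint8));i=1+st[1:,4].argmax();q=X[l==i]
A=np.c_[q[:,:2],np.ones(len(q))];s=np.linalg.lstsq(A,q[:,2],rcond=None)[0];print(len(q),"plane",s.round(4),"z",np.median(q[:,2]),q.min(0),q.max(0))
for nm,(x0,x1,y0,y1,zl,zh) in dict(garlic=(.65,.75,.3,.42,.04,.08),lemon=(.45,.57,.24,.34,.04,.08),tin=(.45,.6,.41,.53,.05,.07)).items():
    k=(X[...,0]>x0)&(X[...,0]<x1)&(X[...,1]>y0)&(X[...,1]<y1)&(X[...,2]>zl)&(X[...,2]<zh);print(nm,k.sum(),X[k].mean(0).round(4))
E
```

```text
pose [ 0.416   0.3969  0.2263 -0.175 ] F [ 0.6  0.5 -0. ] M [ 0.01  0.13 -0.02] axis torque -0.451 r 0.6733 t 49.15
802 plane [0.0036 0.0193 0.0295] z 0.03886624755776956 [0.4469857  0.32277125 0.02907274] [0.63921037 0.40461292 0.04639028]
garlic 256 [0.6785 0.3586 0.0556]
lemon 318 [0.5102 0.2975 0.061 ]
tin 709 [0.545  0.4733 0.0565]
```

```bash
python3 -c "
from bench import *
print(close_job())"
```

```text
the job is handed in; nothing more can be done
None
```

The dome is screwed home and the wrench is back flat on the hob cover with nothing else moved, handed in at about 49 s; but on the third stroke the ring cocked up and nearly left the boss before I re-seated it, and I never saw the orange marks line up: "home" rests on the stop torque (1.7 N m), the 135° turn and the 3 mm sink.

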